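# Seal the rock-sugar canister

## Robot

A 6-joint arm with a two-finger parallel gripper is mounted at the origin on the work surface. World frame = base frame: x ahead of the robot, y to its left, z up, the work surface at z = 0. Lengths are in m, angles in degrees, forces in N, time in s.
With the tool pointing down it reaches from about 0.25 to 0.725 m from the base axis. Payload 9.7 kg.
Tool frame: the origin (TCP) lies at the very end of the fingers, on their centre line; the grasp point (between the pads) lies 19 mm behind it; y points along the fingers, x is the direction in which the jaws open and shut, and the axes are right-handed (so a half turn about y gives the same grasp; the last joint's range is limited). The gripper opens to 85 mm and grips with 20 to 120 N. Pads are 22 mm wide; open, the fingers measure 114 mm over their backs; the gripper's body (76 mm by 85 mm) begins 54 mm behind the grasp point. The pads swing forward as they close: fully open they stand 13 mm farther back than shut.
Start: joints at [-70.646, 4.979, 10.078, 95.1, 0, 90], TCP at [0.182, -0.519, 0.231] pointing down, gripper open.
Joint ranges: [-179.16, 179.16], [-48.56, 103.87], [-65.8, 70.77], [-126.05, 130.52], [-82.76, 87.17], [-180, 180]. Speed limits (degrees/s): [127.2, 127.2, 147.25, 180, 180, 180].

## Interface

Orientations are given as [roll, pitch, yaw] about the fixed x, y, z axes, in that order (R = Rz(yaw) Ry(pitch) Rx(roll)).
In Python, from workcell import bot gives the robot as it stands.
- The arm moves only by the shell command python3 -m jog 'ROWS' [FORCE]. ROWS is JSON, a list of rows, each a list of 7 numbers: the closure, from 0 (fully open) to 1 (shut), then the shift along the world's x, y, z in units of 25 mm (1.0 is 25 mm), then the turn, a rotation vector about the world's x, y, z in units of 5 degrees (1.0 is 5 degrees). A call has 1 to 5 rows; each row is the pose to reach, as a shift and turn from the pose commanded when the call began; what a row does not reach only later rows make up. A row lasts 1/10 s, in which the tool goes at most 50 mm and 8.59 degrees, less where a joint would pass 70% of its speed; a pose out of reach is approached as far as the arm can. A call with a gripper value outside its range is refused whole. The fingers move at their own pace and stop on an object; FORCE is the grip in N (left out, the last holds). Time passes only in rows, so rows that repeat a pose let the fingers close. It gives the time, the measured TCP pose, the force and the opening at its end, in the units of the state.
- bot.get_obs(): the state, without advancing time (a new reading comes with each control period).
- bot.camera(name): name is "side" or "top" or "wrist"; returns (picture, depth): 420x560x3 uint8, red, green, blue; 420x560 float32, m along the optical axis (not along the pixel's ray), 0 where there is no reading.
- bot.camera_model(name): a dict with "fx", "fy", "cx", "cy" (pixels), "rvec" (rotation vector, rad) and "tvec" (3), from world to camera coordinates, as OpenCV has them; the wrist camera has in their place "tool_from_camera" (4x4, takes a point from camera to tool coordinates, whose origin is the TCP and whose axes are the tool frame's). Camera axes: x right, y down, z forward; pixel columns grow to the right and rows downward; lengths in m; the calibration is good to about 2 mm. A picture is of the moment at which its call begins: read the wrist's pose just before it. camera_model takes no time and is no camera call.
- bot.job_done(): hands the job in, once; it reports no verdict.
Trained networks look in the newest picture that a camera, given by its name, has taken for a name from the list of things; names that differ only in an ending like _2 or _b are one class to them, and where a whole thing is asked for, a point or a joint stands for the part that bears it (a point fixed in the world has none). Each returns a list of dicts, best first, with "conf" (0 to 1); they miss things now and then, are a little off and sometimes report something else, mostly with a low value. They report only what shows in the picture. A call takes as long as a camera call. They do not tell look-alikes from the thing itself.
- bot.regions_of(camera, label): "pixels" (420x560 bool, what is visible of it) and "point" ([row, column] in pixels, amid what is visible of it).
The state is a dict: "time": time; "q": joint angles; "qd": joint speeds; "joint_efforts": joint torques, N m; "ee_pos": TCP position; "tcp_rot": TCP orientation; "wrist_force": force on the tool from outside, world axes, zero at the start; "torque": the same for the moment, N m; "opening": finger opening in m.
Only numpy, scipy, OpenCV 4.12 (cv2) and the standard library are available. Lean on these libraries where they do the work, as an engineer would, in place of code of your own. Each camera call takes 0.05 s, during which the arm holds its last target. There are 200 camera calls.

## Task

Close up the rock-sugar canister for the night: take the scoop off its mouth and lay it flat in the metal tray, then set the stoneware lid down gently on the mouth, its blue rib parallel to the top bar of the wire bail. Swing the bail up over the lid until its bar comes against the rib, then push the wire lever over centre and all the way down, so that it stays down by itself with the lid clamped tight on its rubber ring. Do not disturb the bowl, the pepper shaker or the sauce dish.

Things in the scene. Friction and masses are not known exactly. Their poses are not given: they have to be found in the camera images.
- canister: White stoneware canister, blue bands, 112 mm across, fixed. Origin: centre of its underside on the counter; x points from the lever side to the bail side, y along the axis lever and bail turn on. Rubber ring on the rim (95 mm outside, 84 mm inside), its top 138 mm up; mouth empty to 50 mm below that. Lever pivots: on the neck, 84 mm up, at x = 0, y = -65 and +65 mm.
- scoop_grip (a point): Steel scoop lying flat across the canister's mouth, roughly along the canister's y. Point: on the handle, 3.5 mm above its underside, near the centre of mass. x runs along the scoop to the bowl. Handle 12 mm wide, 7 mm thick, from x = -94 to +36; bowl 62 x 40 mm, 18 mm high, from x = +35 to +97. 90 g.
- tray_floor (a point): Empty perforated metal tray, fixed, outside 250 mm along its x by 200 mm along its y, wall 4 mm thick and 26 mm high. Point: centre of the inner floor, 4 mm above the counter.
- lid_grip (a point): Stoneware lid, right way up, 48 mm high, 260 g. Point: on its axis, 32 mm above its underside. From below: plug 79 mm across (0-7 mm up) that enters the mouth; flange 95 mm (7-15); boss 34 mm in x, 30 in y (15-34); blue rib 8 mm thick, 30 long, along y (34-48). Grip boss and rib across their ends, 30 mm apart in y. Same both ways round. Seated, the point is 163 mm above the counter.
- lever (a joint): Wire lever, a U round the neck, rad: 0 fully raised, 1.44 fully down; stays where left. Its bar is 80 mm from the pivot axis: in canister x, z at (-58, +55) mm from it at 0, (-62, -51) at 1.44. With the bail over the lid it takes about 3 to 5 N at the bar, passes dead centre at 1.15 and is held down past that: push it to its stop. Below 0.1 the bail has slack to pass over the lid.
- lever_bar (a point): Middle of the lever's steel bar (wire 5.6 mm thick, 102 mm straight, along the canister's y), on the canister's -x side.
- bail (a joint): Wire bail, a U hinged on eyelets of the lever, rad. 0 (lever raised): leans back 60 degrees from upright towards +x; grows as it swings up over the lid, about 0.8 at the rib. Stays where left. Eyelets at (-17, -6) mm (canister x, z) from the pivot axis with the lever at 0, turning with the lever 18 mm from that axis; bar 98 mm from the eyelets.
- bail_bar (a point): Middle of the bail's steel top bar (wire 5 mm thick, 80 mm straight, along the canister's y). At the start behind the canister (+x side) near rim height. Swung over, it stops against the +x face of the lid's rib, about 7 mm above the boss; the lever then pulls it down onto the boss. Lift or push it round its arc, upwards first: shoved level, it drags the lever down with it.
- gasket (a joint): Squash of the rubber ring on the rim, m: 0 free, about 0.0002 under the lid alone, about 0.002 when clamped.
- rice_bowl_center (a point): Bystander: loose blue rice bowl, 112 mm across, 55 mm high; its centre.
- pepper_shaker_center (a point): Bystander: loose amber shaker with steel cap, 46 mm across, 76 mm high; its centre.
- sauce_dish_center (a point): Bystander: loose white sauce dish, 84 mm across, 24 mm high; its centre.
Mind the look-alikes: they are no part of the job. Of the things shaped like the part that bears scoop_grip, the bare steel one is meant.

How it is judged:
By the outcome, as a careful person would: the job done as asked, in the order asked, and still so for the second after the job is handed in, with the robot touching nothing.
It also fails if it takes over 72 s, if anything falls off the work surface, if the arm or the gripper's body presses on something with over 40 N, if the wrist force passes 120 N, or if a joint passes its speed limit or range.

## Working session

There is one attempt and no reset: what is moved stays moved. The work goes in short steps, Python scripts to look and compute and a shell command to move; the robot and the scene stay as the last step left them, time stands still between calls to the robot, and variables do not carry over. Pictures are saved under pics/ and viewed, about 8 in all and at most 12, crops included, and the job is handed in when it is done.

```bash
mkdir -p pics; ls; cat > h.py <<'E'
import numpy as np, cv2
from scipy.spatial.transform import Rotation as R
from workcell import bot
def cam(n):
    o=bot.get_obs(); p,d=bot.camera(n); m=bot.camera_model(n)
    if 'rvec' in m:
        Rm=cv2.Rodrigues(np.array(m['rvec'],float))[0]; Rc=Rm.T; t=-Rm.T@np.array(m['tvec'],float).ravel()
    else:
        T=np.array(m['tool_from_camera']); Rt=R.from_euler('xyz',o['tcp_rot'],degrees=True).as_matrix()
        Rc=Rt@T[:3,:3]; t=Rt@T[:3,3]+np.array(o['ee_pos'])
    return p,d,m,Rc,t
def cloud(d,m,Rc,t):
    v,u=np.mgrid[:d.shape[0],:d.shape[1]]
    X=np.stack([(u-m['cx'])/m['fx']*d,(v-m['cy'])/m['fy']*d,d],-1)@Rc.T+t
    X[d<=0]=np.nan
    return X
def ray(m,Rc,t,u,v,z):
    r=Rc@np.array([(u-m['cx'])/m['fx'],(v-m['cy'])/m['fy'],1]); return t+r*(z-t[2])/r[2]
def save(n,p): cv2.imwrite('pics/'+n+'.png',p[:,:,::-1])
E
python3 - <<'E'
from h import *
print(bot.get_obs())
L=['canister','scoop_grip','tray_floor','lid_grip','lever','bail','rice_bowl_center','pepper_shaker_center','sauce_dish_center']
for n in ['top','side']:
    p,d,m,Rc,t=cam(n); save(n,p); X=cloud(d,m,Rc,t)
    np.savez(n,p=p,d=d,X=X,Rc=Rc,t=t)
    print(n,t.round(3),Rc[:,2].round(2))
    for l in L:
        for r in bot.regions_of(n,l)[:4]:
            k=r['pixels']; q=X[k]; 
            print(l,round(r['conf'],2),np.round(r['point']),k.sum(),np.nanmedian(q,0).round(3),np.nanmin(q,0).round(3),np.nanmax(q,0).round(3))
E
```

```text
pics
{'time': 0.0, 'q': array([-7.06418517e+01,  5.01181851e+00,  1.00343234e+01,  9.50991251e+01,
        9.51344368e-04,  9.00017968e+01]), 'qd': array([-0.01411692, -0.03733151,  0.03803467,  0.07507056, -0.03188815,
       -0.02805556]), 'joint_efforts': array([ 3.49421942e-03, -5.20383310e+01,  4.64807582e+01,  1.62726478e-02,
        1.02098381e-04,  8.63288449e-06]), 'ee_pos': array([ 0.18223916, -0.5186909 ,  0.230575  ]), 'tcp_rot': array([-8.99990511e+01,  7.66202794e-02, -7.06436486e+01]), 'wrist_force': array([ 0.0668151 ,  0.07338227, -0.26360955]), 'torque': array([ 0.00740025,  0.00203007, -0.01496338]), 'opening': 0.08545274488326564}
top [0.304 0.004 1.399] [ 0.15 -0.   -0.99]
canister 0.7 [188. 281.] 1341 [ 0.569 -0.012  0.087] [ 0.506 -0.068 -0.007] [0.693 0.07  0.159]
scoop_grip 0.88 [288. 155.] 543 [0.294 0.344 0.005] [ 0.156  0.32  -0.005] [0.344 0.362 0.024]
scoop_grip 0.69 [276. 323.] 469 [ 0.326 -0.12   0.004] [ 0.298 -0.253 -0.006] [ 0.354 -0.07   0.025]
tray_floor 0.92 [205. 172.] 6697 [0.54  0.3   0.005] [ 0.393  0.163 -0.007] [0.689 0.436 0.034]
lid_grip 
[... 1412 characters left out ...]
.144]
lever 0.15 [229. 325.] 2523 [ 0.573 -0.04   0.091] [ 0.504 -0.114 -0.002] [0.704 0.13  0.146]
bail 0.68 [285. 409.] 553 [ 0.744 -0.161  0.052] [ 0.728 -0.173 -0.001] [ 0.792 -0.097  0.08 ]
bail 0.46 [228. 308.] 139 [ 0.53  -0.049  0.131] [ 0.504 -0.086 -0.001] [0.594 0.126 0.137]
rice_bowl_center 0.78 [175. 375.] 1155 [0.755 0.188 0.034] [0.692 0.111 0.   ] [0.803 0.274 0.061]
pepper_shaker_center 0.78 [284. 408.] 534 [ 0.743 -0.161  0.052] [ 0.728 -0.173  0.   ] [ 0.771 -0.093  0.08 ]
sauce_dish_center 0.96 [216. 236.] 685 [0.379 0.08  0.014] [ 0.34   0.03  -0.002] [0.42  0.133 0.028]
sauce_dish_center 0.45 [197. 329.] 702 [0.585 0.015 0.144] [ 0.556 -0.114  0.001] [0.639 0.171 0.161]
```

```bash
python3 - <<'E'
import cv2,numpy as np
a=cv2.imread('pics/top.png'); b=cv2.imread('pics/side.png')
# combine: side full + crop around canister in both
ca=cv2.resize(a[140:240,220:340],(480,400),interpolation=cv2.INTER_CUBIC)
cb=cv2.resize(b[170:270,260:380],(480,400),interpolation=cv2.INTER_CUBIC)
cv2.imwrite('pics/ov.png',cv2.resize(np.hstack([a,b]),(800,300),interpolation=cv2.INTER_AREA))
cv2.imwrite('pics/crop.png',cv2.resize(np.hstack([ca,cb]),(800,333)))
cv2.imwrite('pics/comb.png',np.vstack([cv2.imread('pics/ov.png'),cv2.resize(cv2.imread('pics/crop.png'),(800,300))]))
E
```

```text
(no output)
```

View pics/comb.png

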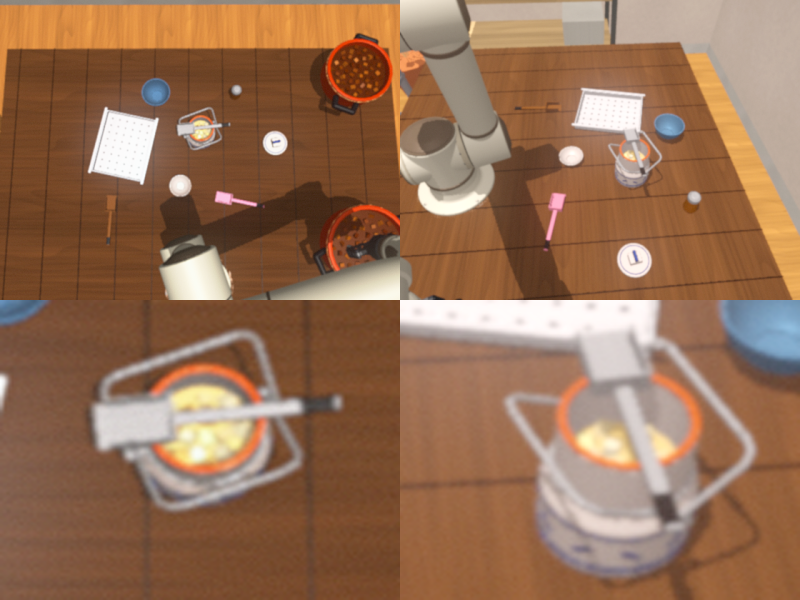

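The overview shows three scoops: bare steel on the canister mouth (top view ~(286,180)), pink (323,276) and wooden (155,288). The crop confirms the bare steel one lies on the mouth with its bowl toward +y. The lid is at (386,200). The bail leans to the far side (+x) and the lever is on the robot side.

```bash
cat >> h.py <<'E'
def orange_ring(p,d,m,Rc,t,z=0.138):
    h=cv2.cvtColor(p,cv2.COLOR_RGB2HSV); k=(h[...,0]<14)&(h[...,1]>170)&(h[...,2]>130)
    return k
E
python3 - <<'E'
from h import *
for n in ['top','side']:
    D=np.load(n+'.npz'); p,d,X=D['p'],D['d'],D['X']; m=bot.camera_model(n)
    k=orange_ring(p,d,m,0,0)&(abs(X[...,0]-.57)<.1)&(abs(X[...,1])<.1)
    v,u=np.nonzero(k); P=np.array([ray(m,D['Rc'],D['t'],a,b,.137) for a,b in zip(u,v)])
    print(n,k.sum(),P.min(0),P.max(0))
    if n=='top':
        c=cv2.minEnclosingCircle((P[:,:2]*1000).astype(np.float32)); print(c)
    # scoop: points z>.139 
    s=(X[...,2]>.1405)&(X[...,2]<.165)&(abs(X[...,0]-.59)<.08)&(abs(X[...,1])<.13)&(p.max(2)<170)
    q=X[s][:,:2]; w=np.linalg.svd(q-q.mean(0))[2][0]; pr=(q-q.mean(0))@w
    print('scoop',s.sum(),q.mean(0),w,q.mean(0)+w*pr.min(),q.mean(0)+w*pr.max())
    # tray
    tr=(X[...,2]>.02)&(X[...,2]<.035)&(abs(X[...,0]-.54)<.2)&(abs(X[...,1]-.3)<.15)&(X[...,1]>.15)&(p.min(2)>150)
    print('tray',cv2.minAreaRect((X[tr][:,:2]*1000).astype(np.float32)))
    l=(abs(X[...,0]-.55)<.06)&(abs(X[...,1]+.305)<.06)&(X[...,2]>-.003)&(X[...,2]<.06)
    hb=cv2.cvtColor(p,cv2.COLOR_RGB2HSV); 
    rb=l&(X[...,2]>.036)
    print('rib',rb.sum(),cv2.minAreaRect((X[rb][:,:2]*1000).astype(np.float32)))
    fl=l&(X[...,2]>.009)&(X[...,2]<.02)
    print('flange',cv2.minEnclosingCircle((X[fl][:,:2]*1000).astype(np.float32)))
E
```

```text
top 143 [ 0.53748394 -0.05038274  0.137     ] [0.6307228  0.03054532 0.137     ]
((584.7921752929688, -7.841670036315918), 48.25875473022461)
scoop 111 [ 0.5899695  -0.02491365] [ 0.06499594 -0.99788553] [0.58335301 0.07666973] [ 0.59565738 -0.11223978]
tray ((540.8112182617188, 294.75482177734375), (219.8033447265625, 267.677978515625), 77.625732421875)
rib 61 ((548.5466918945312, -305.4399719238281), (32.61051559448242, 29.646007537841797), 7.198025703430176)
flange ((557.9968872070312, -309.880615234375), 57.34035873413086)
side 39 [ 0.61066658 -0.04222964  0.137     ] [0.62982411 0.02724408 0.137     ]
scoop 155 [ 0.58391516 -0.03691816] [ 0.14963011 -0.98874204] [0.56953104 0.05813075] [ 0.59557656 -0.11397563]
tray ((539.8817138671875, 295.74365234375), (224.0417022705078, 265.96038818359375), 77.39883422851562)
rib 114 ((547.077880859375, -305.72967529296875), (30.432172775268555, 29.329179763793945), 15.635193824768066)
flange ((548.452880859375, -305.6226501464844), 47.69990921020508)
```

```bash
python3 -m jog '[[0,7,4.2,3,0,0,4],[0,7,4.2,3,0,0,4],[0,7,4.2,3,0,0,4],[0,7,4.2,3,0,0,4],[0,7,4.2,3,0,0,4]]' 40 
python3 -m jog '[[0,6.5,4.2,3,0,0,4],[0,6.5,4.2,3,0,0,4],[0,6.5,4.2,3,0,0,4],[0,6.5,4.2,3,0,0,4],[0,6.5,4.2,3,0,0,4]]'
python3 - <<'E'
from h import *
p,d,m,Rc,t=cam('wrist'); save('w1',p); X=cloud(d,m,Rc,t); np.savez('w1',p=p,d=d,X=X,Rc=Rc,t=t)
print(np.array(m['tool_from_camera']).round(3),m['fx'],t,Rc[:,2])
o=bot.get_obs(); print(o['ee_pos'],o['tcp_rot'],o['wrist_force'])
for r in bot.regions_of('wrist','lid_grip')[:2]: print(r['conf'],r['point'],np.nanmedian(X[r['pixels']],0))
E
```

```text
time: 1.5
ee_pos: [0.3602, -0.412, 0.308]
tcp_rot: [-90.0, -0.1, -50.5]
wrist_force: [-0.3, -0.7, 0.9]
opening: 0.0854
time: 2.0
ee_pos: [0.5233, -0.3065, 0.3815]
tcp_rot: [-90.0, -0.0, -30.4]
wrist_force: [-0.6, -0.0, -0.7]
opening: 0.0858
[[ 1.     0.001 -0.    -0.001]
 [ 0.001 -0.263  0.965 -0.142]
 [ 0.001 -0.965 -0.263  0.066]
 [ 0.     0.     0.     1.   ]] 295.2890581963914 [ 0.55586393 -0.24939502  0.52371329] [-0.13271407 -0.22668602 -0.96488363]
[ 0.52250628 -0.30732634  0.38109219] [-8.99820068e+01 -9.30999976e-03 -3.04566040e+01] [ 0.45050426 -1.59002534  0.59610257]
0.76 [160.2, 294.0] [ 0.54774928 -0.30365618  0.01539596]
```

View pics/w1.png

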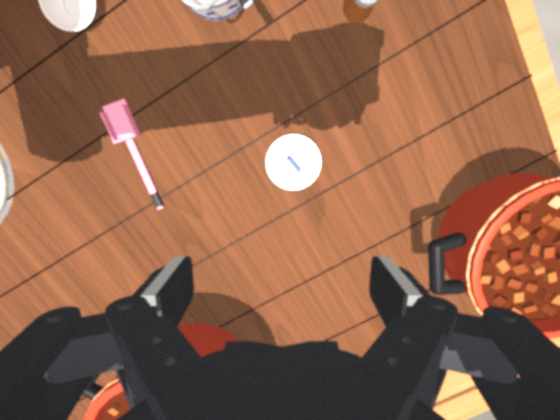

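```bash
python3 -m jog '[[0.6,1,4,0,0,0,2],[0.6,1.6,8,-1,0,0,4],[0.6,1.6,8,-1,0,0,5],[0.6,1.6,8,-1,0,0,6],[0.6,1.6,8,-1,0,0,7]]'
python3 -m jog '[[0.6,0.8,4,-3,0,0,0],[0.6,0.8,4,-3,0,0,0],[0.6,0.8,4,-3,0,0,0],[0.6,0.8,4,-3,0,0,0]]'
cat >> h.py <<'E'
def pts(k,m,Rc,t,z):
    v,u=np.nonzero(k); return np.array([ray(m,Rc,t,a,b,z) for a,b in zip(u,v)])[:,:2]
def axis(q):
    c=q.mean(0); w=np.linalg.svd(q-c)[2][0]; return c,w,np.degrees(np.arctan2(w[1],w[0]))
E
python3 - <<'E'
from h import *
D=np.load('w1.npz'); m=bot.camera_model('wrist')
h=cv2.cvtColor(D['p'],cv2.COLOR_RGB2HSV); k=np.zeros(h.shape[:2],bool); k[135:190,265:322]=1
b=k&(h[...,0]>95)&(h[...,0]<130)&(h[...,1]>70); q=pts(b,m,D['Rc'],D['t'],.048); print('rib',b.sum(),axis(q),cv2.minAreaRect((q*1000).astype(np.float32)))
l=k&(D['X'][...,2]>.009); q=pts(l,m,D['Rc'],D['t'],.015); print('flange',cv2.minAreaRect((q*1000).astype(np.float32)),q.mean(0))
p,d,m,Rc,t=cam('wrist'); save('w2',p); X=cloud(d,m,Rc,t); np.savez('w2',p=p,d=d,X=X,Rc=Rc,t=t)
k=orange_ring(p,0,0,0,0); q=pts(k,m,Rc,t,.138); print('ring',k.sum(),cv2.minEnclosingCircle((q*1000).astype(np.float32)))
o=bot.get_obs(); print(o['ee_pos'],o['tcp_rot'],o['opening'])
E
```

```text
time: 2.6
ee_pos: [0.5589, -0.106, 0.3552]
tcp_rot: [-89.9, 0.1, 4.7]
wrist_force: [-0.4, -0.9, 0.3]
opening: 0.0344
time: 3.0
ee_pos: [0.5784, -0.0081, 0.278]
tcp_rot: [-90.0, 0.3, 4.4]
wrist_force: [-0.0, 0.1, 0.2]
opening: 0.0343
rib 28 (array([ 0.5477974, -0.3023437]), array([-0.18691711,  0.98237569]), np.float64(100.77292450272563)) ((547.844482421875, -302.53955078125), (2.6777241230010986, 23.927953720092773), 11.325668334960938)
flange ((547.5663452148438, -305.62548828125), (91.51368713378906, 94.08006286621094), 59.59921646118164) [ 0.54773647 -0.30503196]
ring 241 ((615.7481079101562, -46.89688491821289), 92.50080108642578)
[ 0.57856095 -0.00938107  0.27987685] [-90.00667192   0.14908286   4.37717338] 0.034536220137834306
```

View pics/w2.png

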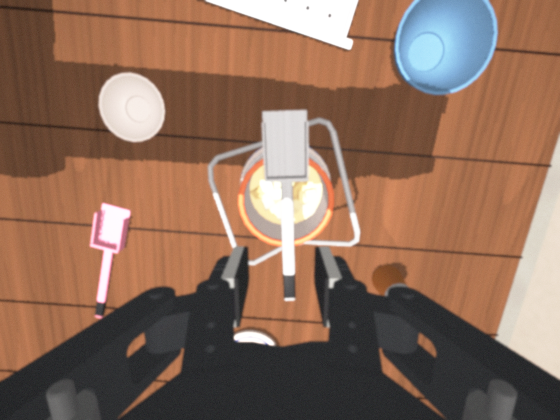

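```bash
python3 - <<'E'
from h import *
D=np.load('w2.npz'); p,X,Rc,t=D['p'],D['X'],D['Rc'],D['t']; m=bot.camera_model('wrist')
k=orange_ring(p,0,0,0,0); k[:, :225]=0;k[:,340:]=0;k[:140]=0;k[255:]=0
q=pts(k,m,Rc,t,.138); print('ring',k.sum(),cv2.minEnclosingCircle((q*1000).astype(np.float32)),cv2.minAreaRect((q*1000).astype(np.float32)))
hsv=cv2.cvtColor(p,cv2.COLOR_RGB2HSV).astype(int)
def seg(u0,v0,u1,v1,z,name):
    a=ray(m,Rc,t,u0,v0,z);b=ray(m,Rc,t,u1,v1,z)
    M=np.zeros(p.shape[:2],np.uint8); cv2.line(M,(u0,v0),(u1,v1),1,13)
    g=(M>0)&(hsv[...,1]<60)&(hsv[...,2]>110)
    P=pts(g,m,Rc,t,z); c,w,an=axis(P); e=(P-c)@w
    zz=X[g][:,2]; print(name,g.sum(),c.round(4),round(an%180,1),'len',np.ptp(e).round(3),'z',np.nanpercentile(zz,[50,75,90]).round(3),'ends',(c+w*e.min()).round(4),(c+w*e.max()).round(4))
seg(333,140,352,225,.127,'bail'); seg(215,190,232,240,.139,'lever')
s=(X[...,2]>.1415)&(X[...,2]<.18); s[:95]=0;s[305:]=0;s[:,255:315]&=True;s[:,:255]=0;s[:,315:]=0
P=pts(s,m,Rc,t,.145); P2=X[s]
for lo,hi,n in [(.02,.1,'bowl'),(-.12,.01,'handle')]:
    f=(P[:,1]>lo)&(P[:,1]<hi); c,w,an=axis(P[f]); e=(P[f]-c)@w; print(n,f.sum(),c.round(4),round(an%180,1),'ends',(c+w*e.min()).round(4),(c+w*e.max()).round(4),np.nanpercentile(P2[f][:,2],[10,50,90]).round(3))
c,w,an=axis(P); print(c,an%180,P.min(0),P.max(0))
E
python3 - <<'E'
import cv2
a=cv2.imread('pics/w2.png')[90:310,190:380]; cv2.imwrite('pics/w2c.png',cv2.resize(a,None,fx=2.7,fy=2.7,interpolation=cv2.INTER_CUBIC))
E
```

```text
ring 11 ((582.0695190429688, -5.0730366706848145), 45.67304229736328) ((583.7722778320312, 6.618828773498535), (23.849206924438477, 91.34561920166016), 81.71394348144531)
bail 650 [0.6384 0.0148] 110.9 len 0.103 z [0.138 0.139 0.139] ends [0.6212 0.0597] [ 0.658  -0.0365]
lever 382 [ 0.5206 -0.0278] 110.8 len 0.067 z [0.133 0.134 0.134] ends [0.5088 0.0033] [ 0.5327 -0.0594]
bowl 353 [0.5782 0.0444] 4.4 ends [0.5977 0.0459] [0.5555 0.0426] [0.144 0.155 0.156]
handle 1398 [ 0.5869 -0.0486] 96.4 ends [0.5803 0.0102] [ 0.5941 -0.1128] [0.143 0.144 0.145]
[ 0.58423978 -0.02337777] 96.02225896714276 [ 0.55398544 -0.11309169] [0.60025727 0.06810725]
```

View pics/w2c.png

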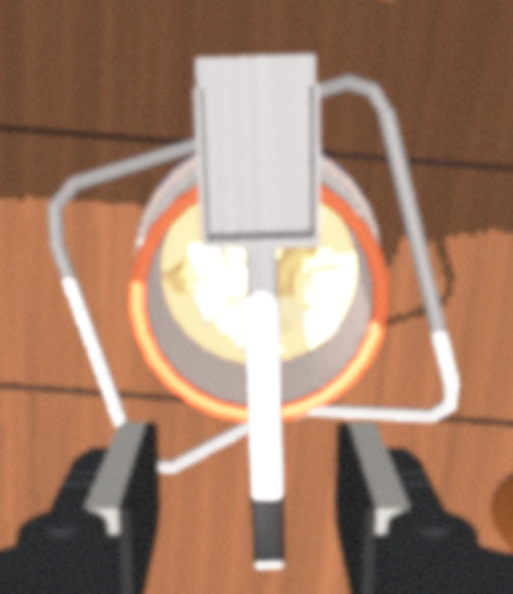

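```bash
python3 - <<'E'
from h import *
D=np.load('w2.npz'); p,X,Rc,t=D['p'],D['X'],D['Rc'],D['t']; m=bot.camera_model('wrist')
h=cv2.cvtColor(p,cv2.COLOR_RGB2HSV).astype(int)
g=(X[...,2]>.131)&(X[...,2]<.142)&((h[...,0]<16)|(h[...,0]>172))&(h[...,1]>110)
g[:, :225]=0;g[:,340:]=0;g[:140]=0;g[255:]=0
P=pts(g,m,Rc,t,.138)
from scipy.optimize import least_squares
f=least_squares(lambda c:np.maximum(np.abs(np.hypot(P[:,0]-c[0],P[:,1]-c[1])-.0447)-.0027,0),[.582,-.007],loss='soft_l1',f_scale=.002); C=f.x; print('ring',g.sum(),C,P.min(0),P.max(0), np.median(X[g],0))
for r in (238.1,333.7): print(ray(m,Rc,t,r,197,.138)[:2])
print(ray(m,Rc,t,286,244.8,.138)[:2])
yaw=np.radians(20.8); ex=np.array([np.cos(yaw),np.sin(yaw)]); ey=np.array([-ex[1],ex[0]])
def sub(u0,v0,u1,v1,z):
    M=np.zeros(p.shape[:2],np.uint8); cv2.line(M,(u0,v0),(u1,v1),1,13)
    k=(M>0)&(h[...,1]<60)&(h[...,2]>110); return pts(k,m,Rc,t,z),X[k]
for n,a,zs in [('bail',(335,150,352,220),(.127,.133,.137)),('lever',(216,200,232,240),(.128,.132,.139))]:
    for z in zs:
        P,Q=sub(*a,z); c,w,an=axis(P); print(n,z,an%180,'can x of line',((c-C)@ex).round(4))
    f=Q[Q[:,2]>.12]; print('depth-based',len(f),axis(f[:,:2])[2]%180,((f[:,:2]-C)@ex).mean(),np.median(f[:,2]))
E
```

```text
ring 805 [ 0.58114195 -0.00753448] [ 0.53504109 -0.05482985] [0.628138   0.03432899] [0.60087745 0.00256652 0.13703234]
[ 0.53440401 -0.00775737]
[ 6.27570858e-01 -3.84258569e-04]
[ 0.58522866 -0.05387774]
bail 0.127 110.91431677833332 can x of line 0.0615
bail 0.133 110.91431677833333 can x of line 0.0605
bail 0.137 110.91431677833333 can x of line 0.0599
depth-based 488 110.90660061884155 0.059849998992975946 0.13833901815859947
lever 0.128 111.03858178649575 can x of line -0.0669
lever 0.132 111.03858178649575 can x of line -0.0658
lever 0.139 111.03858178649574 can x of line -0.0638
depth-based 273 111.00235185784325 -0.06485979049196892 0.1334985811205875
```

```bash
python3 -m jog '[[0.6,0.16,-0.43,-1,0,0,0.33],[0.6,0.16,-0.43,-3,0,0,0.33],[0.6,0.16,-0.43,-4.7,0,0,0.33],[0.6,0.16,-0.43,-5.4,0,0,0.33],[0.6,0.16,-0.43,-5.74,0,0,0.33]]' 60
python3 -m jog '[[0.6,0,0,0,0,0,0],[1,0,0,0,0,0,0],[1,0,0,0,0,0,0],[1,0,0,0,0,0,0],[1,0,0,0,0,0,0]]' 60
python3 -m jog '[[1,0,0,0.3,0,0,0],[1,0,0,1,0,0,0],[1,0,0,2.2,0,0,0],[1,0,0,3,0,0,0],[1,0,0,3,0,0,0]]' 60
python3 - <<'E'
from h import *
p,d,m,Rc,t=cam('wrist'); save('w3',p); a=p[150:420,130:430]
o=bot.get_obs(); print(o['ee_pos'],o['tcp_rot'],o['opening'],o['wrist_force'])
p2,d,m,Rc,t=cam('side'); save('s3',p2)
b=cv2.resize(p2[120:240,270:400],(400,369)); save('c3',np.hstack([cv2.resize(a,(400,369)),b]))
E
```

```text
time: 3.55
ee_pos: [0.5826, -0.0218, 0.1365]
tcp_rot: [-90.0, 0.1, 5.9]
wrist_force: [0.4, 0.0, 0.1]
opening: 0.0342
time: 4.05
ee_pos: [0.5846, -0.0201, 0.1395]
tcp_rot: [-90.1, -0.1, 6.0]
wrist_force: [-0.9, -3.8, 6.9]
opening: 0.0096
time: 4.55
ee_pos: [0.5848, -0.0194, 0.2163]
tcp_rot: [-90.0, -0.3, 6.0]
wrist_force: [-0.1, 0.0, -0.7]
opening: 0.0094
[ 0.58443056 -0.01943254  0.21417197] [-90.00339549  -0.14081873   6.02357677] 0.009614145080978966 [-0.47132494  0.1053879  -1.53253063]
```

View pics/c3.png

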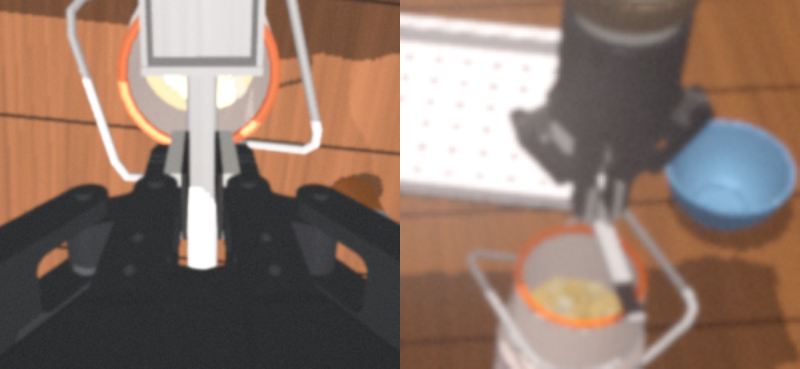

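```bash
python3 -m jog '[[1,-0.3,2,0,0,0,1.7],[1,-0.6,4,0,0,0,3.4],[1,-0.9,6,0,0,0,5],[1,-1.2,7.5,0,0,0,6.7],[1,-1.2,8.5,0,0,0,8.3]]'
python3 -m jog '[[1,-0.5,1.7,0,0,0,1.6],[1,-0.53,3,0,0,0,3.2],[1,-0.53,4.1,0,0,0,4.8],[1,-0.53,4.1,-1,0,0,6],[1,-0.53,4.1,-2.6,0,0,6]]'
python3 -m jog '[[1,0,0,-1.8,0,0,0],[1,0,0,-3,0,0,0],[1,0,0,-3.4,0,0,0],[1,0,0,-3.4,0,0,0]]'
python3 - <<'E'
from h import *
o=bot.get_obs(); print(o['ee_pos'],o['tcp_rot'],o['opening'],o['wrist_force'],o['q'])
p,d,m,Rc,t=cam('wrist'); save('w4',p); X=cloud(d,m,Rc,t)
p2,d2,m2,Rc2,t2=cam('side'); save('s4',p2)
save('c4',np.hstack([cv2.resize(p,(480,360)),cv2.resize(p2[90:230,210:330],(308,360))]))
for r in bot.regions_of('wrist','scoop_grip')[:2]:
    k=r['pixels']; q=X[k]; v=np.nonzero(k)[0]
    print(r['conf'],r['point'])
    for a in range(v.min(),v.max(),25):
        s=q[(v>=a)&(v<a+25)]; print(a,len(s),np.nanmedian(s,0).round(4),np.nanpercentile(s[:,2],90).round(4))
E
```

```text
time: 5.15
ee_pos: [0.5522, 0.1955, 0.2113]
tcp_rot: [-89.9, 0.1, 48.0]
wrist_force: [0.5, -0.1, -0.8]
opening: 0.0097
time: 5.65
ee_pos: [0.5408, 0.2969, 0.1476]
tcp_rot: [-90.1, -0.1, 77.8]
wrist_force: [0.0, 0.4, -1.4]
opening: 0.0091
time: 6.05
ee_pos: [0.5393, 0.2947, 0.0607]
tcp_rot: [-89.8, 0.1, 77.5]
wrist_force: [0.1, -0.4, -1.1]
opening: 0.0096
[0.53931709 0.29474314 0.0607196 ] [-89.82973736   0.14227772  77.50891167] 0.009553248341100534 [ 0.06777157 -0.43781299 -1.11025594] [2.86548563e+01 1.40544305e+01 1.50278830e+00 7.76701873e+01
 4.88946752e-03 4.11461465e+01]
0.76 [145.8, 282.9]
60 2333 [0.449  0.3144 0.0603] 0.0614
85 2485 [0.4592 0.3121 0.0605] 0.0752
110 2425 [0.4696 0.3098 0.0605] 0.0752
135 2372 [0.4805 0.3074 0.0604] 0.0752
160 2324 [0.4919 0.3049 0.0604] 0.0753
185 2025 [0.5015 0.3027 0.071 ] 0.0775
210 600 [0.5155 0.2998 0.065 ] 0.0658
235 518 [0.5276 0.297  0.065 ] 0.0658
260 450 [0.5416 0.294  0.065 ] 0.0657
285 484 [0.5559 0.2909 0.065 ] 0.0656
310 543 [0.5706 0.2876 0.0648] 0.0656
335 231 [0.5818 0.2851 0.0647] 0.0656
```

View pics/c4.png

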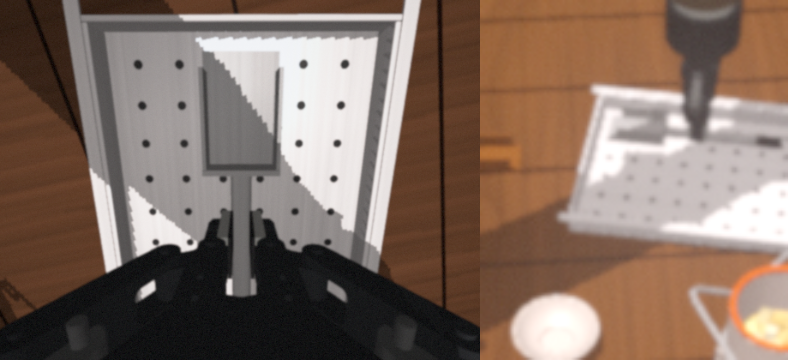

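```bash
python3 -m jog '[[1,0,0,-1,0,0,0],[1,0,0,-1.7,0,0,0],[1,0,0,-2,0,0,0],[1,0,0,-2.1,0,0,0],[1,0,0,-2.14,0,0,0]]'
python3 -m jog '[[1,0,0,0,0,0,0],[0.75,0,0,0,0,0,0],[0.75,0,0,0,0,0,0],[0.7,0,0,0.1,0,0,0],[0.7,0,0,1,0,0,0]]'
python3 -m jog '[[0.7,0,0,2,0,0,0],[0.6,0,0,4,0,0,0],[0.6,0,0,6,0,0,0],[0.6,0,-2,7,0,0,-1],[0.6,0,-4,7,0,0,-2]]'
python3 - <<'E'
from h import *
p,d,m,Rc,t=cam('wrist'); X=cloud(d,m,Rc,t); save('w5',p)
for r in bot.regions_of('wrist','scoop_grip')[:2]:
    q=X[r['pixels']]; print(r['conf'],r['point'],np.nanmedian(q,0),np.nanpercentile(q,[2,98],axis=0).round(3))
o=bot.get_obs(); print(o['ee_pos'],o['tcp_rot'],o['opening'])
E
```

```text
time: 6.7
ee_pos: [0.5412, 0.2957, 0.0105]
tcp_rot: [-90.1, -0.1, 77.5]
wrist_force: [0.2, -0.2, -0.9]
opening: 0.0096
time: 7.2
ee_pos: [0.5391, 0.2946, 0.0322]
tcp_rot: [-89.8, 0.2, 77.5]
wrist_force: [-0.2, -0.2, 0.3]
opening: 0.0258
time: 7.7
ee_pos: [0.5415, 0.2012, 0.2134]
tcp_rot: [-90.3, -0.3, 67.5]
wrist_force: [1.2, -1.2, -0.4]
opening: 0.0345
0.79 [110.3, 355.4] [0.49083389 0.3024112  0.00717082] [[0.447 0.276 0.004]
 [0.622 0.331 0.023]]
[0.54108953 0.19660632 0.21149251] [-9.01682685e+01 -6.61042055e-02  6.71215680e+01] 0.034050752955985863
```

```bash
python3 -m jog '[[0.6,0,-2,0.4,0,0,1.4],[0.6,0,-4,0.4,0,0,2.8],[0.6,0,-6,0.4,0,0,4.2],[0.6,0.1,-8,0.4,0,0,5.6],[0.6,0.2,-10,0.4,0,0,6.7]]'
python3 -m jog '[[0.5,0,-2,0,0,0,0],[0.4,0,-4,0,0,0,0],[0.3,0.1,-6,0,0,0,0],[0.3,0.1,-8,0,0,0,0],[0.3,0.1,-10,0,0,0,0]]'
python3 -m jog '[[0.3,0,0,-1.5,0,0,0],[0.3,0,0,-2.4,0,0,0],[0.3,0,0,-2.4,0,0,0]]'
cat > lid.py <<'E'
from h import *
import sys
o=bot.get_obs(); print(o['ee_pos'],o['tcp_rot'],o['opening'])
p,d,m,Rc,t=cam('wrist'); X=cloud(d,m,Rc,t); save(sys.argv[1],p)
h=cv2.cvtColor(p,cv2.COLOR_RGB2HSV).astype(int)
near=(np.hypot(X[...,0]-.5477,X[...,1]+.305)<.07)
b=near&(h[...,0]>95)&(h[...,0]<135)&(h[...,1]>70)&(X[...,2]>.03); q=pts(b,m,Rc,t,.048); r=cv2.minAreaRect((q*1000).astype(np.float32)); print('rib',b.sum(),axis(q),r, np.nanmedian(X[b],0))
f=near&(X[...,2]>.010)&(X[...,2]<.06); q=pts(f&(X[...,2]<.018),m,Rc,t,.015); print('flange',cv2.minEnclosingCircle((q*1000).astype(np.float32)))
E
python3 lid.py w6
```

```text
time: 8.3
ee_pos: [0.5452, -0.0499, 0.2194]
tcp_rot: [-90.0, 0.0, 101.3]
wrist_force: [0.7, 0.7, 0.3]
opening: 0.0344
time: 8.8
ee_pos: [0.5478, -0.3, 0.2192]
tcp_rot: [-90.0, 0.0, 101.0]
wrist_force: [0.7, 0.1, 0.9]
opening: 0.0597
time: 9.1
ee_pos: [0.5466, -0.2978, 0.1553]
tcp_rot: [-89.7, -0.2, 101.0]
wrist_force: [-0.8, 0.0, -0.5]
opening: 0.0598
[ 0.54659429 -0.2977739   0.15529706] [-89.74320371  -0.21904556 100.97546854] 0.05980594034725907
rib 267 (array([ 0.54536679, -0.30553486]), array([-0.16746412,  0.98587817]), np.float64(99.64041052703664)) ((545.1246337890625, -305.2193603515625), (7.210659980773926, 27.13352394104004), 10.947670936584473) [ 0.54554351 -0.30580018  0.04720725]
flange ((546.745849609375, -304.89031982421875), 47.11873245239258)
```

View pics/w6.png

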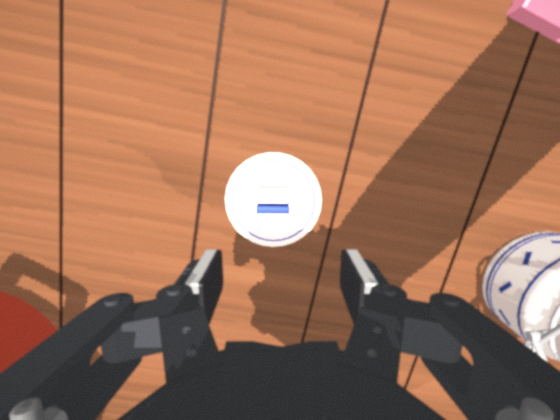

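```bash
python3 -m jog '[[0.3,0,0,-1.5,0,0,0],[0.3,0,0,-2,0,0,0],[0.3,0,0,-2,0,0,0],[0.3,0,0,-2,0,0,0],[0.3,0,0,-2,0,0,0]]'
python3 lid.py w7
```

```text
time: 9.65
ee_pos: [0.5487, -0.2984, 0.1111]
tcp_rot: [-90.1, 0.1, 101.0]
wrist_force: [-0.2, 0.8, -0.1]
opening: 0.0599
[ 0.54872754 -0.29842452  0.11113088] [-9.01119953e+01  9.28764947e-02  1.01016781e+02] 0.05990710376165221
rib 422 (array([ 0.54516608, -0.30564897]), array([-0.17896227,  0.98385594]), np.float64(100.30932086526735)) ((544.86279296875, -305.6011047363281), (8.35030460357666, 26.989788055419922), 11.077662467956543) [ 0.5455189  -0.30571098  0.04714596]
flange ((546.7415771484375, -304.91949462890625), 47.112789154052734)
```

```bash
python3 -m jog '[[0.3,-0.09,-0.27,-1.2,0,0,-0.1],[0.3,-0.09,-0.27,-2.5,0,0,-0.1],[0.3,-0.09,-0.27,-3.3,0,0,-0.1],[0.3,-0.09,-0.27,-3.64,0,0,-0.1],[0.3,-0.09,-0.27,-3.64,0,0,-0.1]]'
python3 -m jog '[[1,0,0,0,0,0,0],[1,0,0,0,0,0,0],[1,0,0,0,0,0,0],[1,0,0,0,0,0,0],[1,0,0,0,0,0,0]]' 60
python3 -m jog '[[1,0,0,0.3,0,0,0],[1,0,0,1,0,0,0],[1,0,0,1.6,0,0,0],[1,0,0,2,0,0,0],[1,0,0,2,0,0,0]]' 60
python3 - <<'E'
from h import *
o=bot.get_obs(); print(o['ee_pos'],o['tcp_rot'],o['opening'],o['wrist_force'])
p,d,m,Rc,t=cam('wrist'); X=cloud(d,m,Rc,t); save('w8',p)
for r in bot.regions_of('wrist','lid_grip')[:2]:
    q=X[r['pixels']]; print(r['conf'],r['point'],np.nanmedian(q,0),np.nanpercentile(q,[2,98],axis=0).round(3))
    v,u=np.nonzero(r['pixels'])
    Q=q[(q[:,2]<np.nanmedian(q[:,2])+.004)&(q[:,2]>np.nanmedian(q[:,2])-.004)]
    A=np.c_[Q[:,:2]-np.median(Q[:,:2],0),np.ones(len(Q))]; print('flange plane slope deg',np.degrees(np.linalg.lstsq(A,Q[:,2],rcond=None)[0][:2]),np.median(Q,0), cv2.minEnclosingCircle((Q[:,:2]*1000).astype(np.float32)))
E
```

```text
time: 10.2
ee_pos: [0.5455, -0.3048, 0.0178]
tcp_rot: [-90.0, -0.0, 100.5]
wrist_force: [0.5, 0.0, 0.7]
opening: 0.0601
time: 10.7
ee_pos: [0.5468, -0.3055, 0.02]
tcp_rot: [-90.1, 0.1, 100.5]
wrist_force: [-0.3, -0.9, 6.0]
opening: 0.029
time: 11.2
ee_pos: [0.5466, -0.3054, 0.0701]
tcp_rot: [-90.1, 0.1, 100.5]
wrist_force: [1.0, 0.1, -1.8]
opening: 0.0289
[ 0.54657435 -0.30537207  0.07010371] [-90.12689786   0.10622868 100.50358525] 0.02893819500194736 [ 0.99065663  0.0868152  -1.84749718]
0.72 [236.4, 280.6] [ 0.53239307 -0.30668659  0.06546468] [[ 0.503 -0.348  0.063]
 [ 0.588 -0.264  0.098]]
flange plane slope deg [0.13051262 0.02830671] [ 0.52718486 -0.30734922  0.06513335] ((547.3519287109375, -304.9721374511719), 47.531612396240234)
```

```bash
python3 -m jog '[[1,0,0,1.5,0,0,0],[1,0,0.6,3.3,0,0,0],[1,0.1,1.6,5,0,0,0.5],[1,0.2,2.8,6,0,0,1],[1,0.2,4.5,6.5,0,0,1.5]]'
python3 -m jog '[[1,0.2,1.5,0.2,0,0,0.5],[1,0.2,2,0.2,0,0,0.5],[1,0.2,2,0.2,0,0,0.5],[1,0.2,2,0.2,0,0,0.5],[1,0.2,2,0.2,0,0,0.5]]'
cat > ring.py <<'E'
from h import *
import sys
from scipy.optimize import least_squares
o=bot.get_obs(); print(o['ee_pos'],o['tcp_rot'],o['opening'],o['qd'].round(1))
p,d,m,Rc,t=cam('wrist'); X=cloud(d,m,Rc,t); save(sys.argv[1],p); np.savez(sys.argv[1],p=p,d=d,X=X,Rc=Rc,t=t)
h=cv2.cvtColor(p,cv2.COLOR_RGB2HSV).astype(int)
g=(X[...,2]>.131)&(X[...,2]<.142)&((h[...,0]<16)|(h[...,0]>172))&(h[...,1]>110)&(np.hypot(X[...,0]-.581,X[...,1]+.0075)<.06)
P=pts(g,m,Rc,t,.138)
f=least_squares(lambda c:np.maximum(np.abs(np.hypot(P[:,0]-c[0],P[:,1]-c[1])-.0447)-.0027,0),[.581,-.007],loss='soft_l1',f_scale=.002)
print('ring',g.sum(),f.x,P.min(0),P.max(0))
E
python3 ring.py w9
```

```text
time: 11.8
ee_pos: [0.5512, -0.1925, 0.2323]
tcp_rot: [-90.1, 0.1, 108.0]
wrist_force: [0.2, 0.6, -2.5]
opening: 0.0287
time: 12.3
ee_pos: [0.5555, -0.1434, 0.2347]
tcp_rot: [-89.9, -0.0, 110.4]
wrist_force: [-0.3, -0.4, -1.9]
opening: 0.0289
[ 0.55545135 -0.14343377  0.23471861] [-8.99337575e+01 -2.49431009e-02  1.10427375e+02] 0.02887433983489863 [-0.4 -0.   0.2  0.1  0.   0.1]
ring 1185 [ 0.58096394 -0.01027906] [ 0.53332283 -0.05578956] [0.62186972 0.03767002]
```

View pics/w9.png

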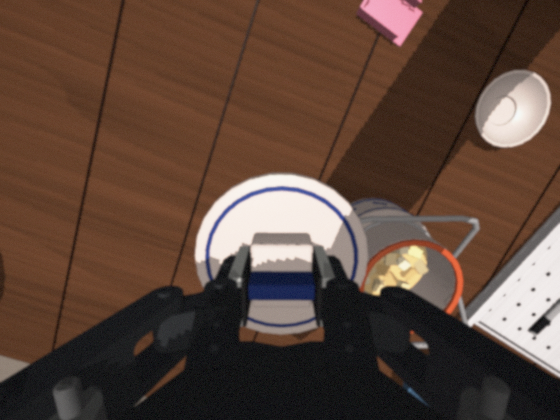

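```bash
python3 - <<'E'
from h import *
from scipy.optimize import least_squares
for n in ['top','side']:
    p,d,m,Rc,t=cam(n); X=cloud(d,m,Rc,t); save(n+'b',p)
    h=cv2.cvtColor(p,cv2.COLOR_RGB2HSV).astype(int)
    g=(X[...,2]>.128)&(X[...,2]<.145)&((h[...,0]<16)|(h[...,0]>172))&(h[...,1]>110)&(np.hypot(X[...,0]-.581,X[...,1]+.0075)<.06)
    P=pts(g,m,Rc,t,.138)
    f=least_squares(lambda c:np.maximum(np.abs(np.hypot(P[:,0]-c[0],P[:,1]-c[1])-.0447)-.0027,0),[.581,-.007],loss='soft_l1',f_scale=.002)
    print(n,g.sum(),f.x,P.min(0),P.max(0),np.median(X[g][:,2]))
for n in ['w2','w9']:
    D=np.load(n+'.npz'); p,X,Rc,t=D['p'],D['X'],D['Rc'],D['t']; m=bot.camera_model('wrist')
    h=cv2.cvtColor(p,cv2.COLOR_RGB2HSV).astype(int)
    g=(X[...,2]>.131)&(X[...,2]<.142)&((h[...,0]<16)|(h[...,0]>172))&(h[...,1]>110)&(np.hypot(X[...,0]-.581,X[...,1]+.0075)<.06)
    P=pts(g,m,Rc,t,.138)
    # outer boundary fit: radius free, linear circle fit on outermost per angle
    c=np.array([.581,-.009])
    for _ in range(5):
        a=np.round(np.degrees(np.arctan2(*(P-c).T[::-1]))/4); r=np.hypot(*(P-c).T)
        E=np.array([P[a==k][np.argmax(r[a==k])] for k in np.unique(a) if (a==k).sum()>4 and r[a==k].max()>.043])
        f=least_squares(lambda c:np.hypot(*(E-c).T)-.0472,c,loss='soft_l1',f_scale=.001); c=f.x
    print(n,c,len(E),np.abs(f.fun).mean(),m['fx'])
E
```

```text
top 270 [ 0.58217299 -0.00855896] [ 0.53467671 -0.05542386] [0.63042078 0.03834319] 0.1368081095555137
side 66 [ 0.5824502  -0.01016993] [ 0.53454648 -0.03241228] [0.5699841  0.03548808] 0.13753178111341086
w2 [ 0.58133188 -0.00820473] 66 0.0004810231350479211 295.2890581963914
w9 [ 0.58036058 -0.00966204] 56 0.0007143501158017448 295.2890581963914
```

```bash
python3 -m jog '[[1,0.4,1.8,0,0,0,0.1],[1,0.8,3.6,0,0,0,0.1],[1,1.02,5,0,0,0,0.1],[1,1.02,5.37,-0.5,0,0,0.1],[1,1.02,5.37,-1.5,0,0,0.1]]'
python3 -m jog '[[1,0,0,-0.8,0,0,0],[1,0,0,-1.2,0,0,0],[1,0,0,-1.35,0,0,0],[1,0,0,-1.35,0,0,0],[1,0,0,-1.35,0,0,0]]'
python3 - <<'E'
from h import *
o=bot.get_obs(); print(o['ee_pos'],o['tcp_rot'],o['opening'],o['wrist_force'],o['qd'].round(1))
E
```

```text
time: 12.95
ee_pos: [0.5823, -0.0068, 0.1992]
tcp_rot: [-90.2, 0.1, 111.1]
wrist_force: [0.2, -0.6, -2.9]
opening: 0.0289
time: 13.45
ee_pos: [0.5816, -0.0084, 0.1654]
tcp_rot: [-90.1, 0.0, 111.0]
wrist_force: [0.4, 0.1, -2.3]
opening: 0.0288
[ 0.58164316 -0.0084397   0.16535907] [-9.00749776e+01  2.99995838e-02  1.10980943e+02] 0.028800147808297934 [ 0.38288365  0.08221845 -2.30955558] [ 0.2 -0.1  0.3 -0.1  0.1  0.1]
```

```bash
python3 -m jog '[[1,-0.02,-0.03,-0.1,0,0,0],[1,-0.02,-0.03,-0.2,0,0,0],[1,-0.02,-0.03,-0.3,0,0,0],[1,-0.02,-0.03,-0.4,0,0,0],[1,-0.02,-0.03,-0.4,0,0,0]]'
python3 -m jog '[[1,0,0,-0.05,0,0,0],[1,0,0,-0.08,0,0,0],[1,0,0,-0.12,0,0,0],[1,0,0,-0.15,0,0,0]]'
```

```text
time: 13.95
ee_pos: [0.5805, -0.0089, 0.1538]
tcp_rot: [-90.0, -0.0, 111.0]
wrist_force: [-0.3, 0.1, -1.1]
opening: 0.0288
time: 14.35
ee_pos: [0.5807, -0.0089, 0.1507]
tcp_rot: [-90.0, 0.0, 111.0]
wrist_force: [-0.9, 0.3, 2.4]
opening: 0.029
```

```bash
python3 -m jog '[[0.5,0,0,0,0,0,0],[0.5,0,0,0,0,0,0],[0.5,0,0,0.1,0,0,0],[0.5,0,0,1.5,0,0,0],[0.5,0,0,3,0,0,0]]'
python3 -m jog '[[0.7,0,0,2,0,0,-1.7],[0.7,0,0,3,0,0,-3.4],[0.7,0,0,3,0,0,-5.1],[0.7,0,0,3,0,0,-6.8],[0.7,0,0,3,0,0,-8.5]]'
python3 -m jog '[[0.7,0,0,0,0,0,-1.7],[0.7,0,0,0,0,0,-3.4],[0.7,0,0,0,0,0,-5.1],[0.7,0,0,0,0,0,-6.8],[0.7,0,0,0,0,0,-9.5]]'
python3 -m jog '[[0.7,0,0,0,0,0,0],[0.7,0,0,0,0,0,0]]'
cat > see.py <<'E'
from h import *
import sys
o=bot.get_obs(); print(o['ee_pos'],o['tcp_rot'],o['opening'],o['wrist_force'],o['qd'].round(1))
p,d,m,Rc,t=cam('wrist'); X=cloud(d,m,Rc,t); save(sys.argv[1],p); np.savez(sys.argv[1],p=p,d=d,X=X,Rc=Rc,t=t)
C=np.array([.5812,-.0088]); y=np.radians(20.95); ex=np.array([np.cos(y),np.sin(y)]); ey=np.array([-ex[1],ex[0]])
U=np.stack([(X[...,:2]-C)@ex,(X[...,:2]-C)@ey,X[...,2]],-1)*1000
f=(np.hypot(U[...,0],U[...,1])<60)&(U[...,2]>141)&(U[...,2]<151); q=U[f]
A=np.c_[q[:,:2],np.ones(len(q))]; print('flange',f.sum(),np.median(q[:,2]),'slope deg',np.degrees(np.linalg.lstsq(A,q[:,2],rcond=None)[0][:2]),cv2.minEnclosingCircle(q[:,:2].astype(np.float32)))
h=cv2.cvtColor(p,cv2.COLOR_RGB2HSV).astype(int)
b=(np.hypot(U[...,0],U[...,1])<40)&(h[...,0]>95)&(h[...,0]<135)&(h[...,1]>70)&(U[...,2]>165); q=U[b]; print('rib',b.sum(), np.median(q,0) if b.any() else 0, axis(q[:,:2])[2]%180 if b.sum()>9 else 0)
g=(h[...,1]<70)
for n,k in [('bail',g&(U[...,0]>50)&(U[...,0]<80)&(abs(U[...,1])<38)&(U[...,2]>95)),('lever',g&(U[...,0]<-52)&(U[...,0]>-85)&(abs(U[...,1])<45)&(U[...,2]>90)&(U[...,2]<170))]:
    q=U[k]; 
    if len(q)>9: print(n,k.sum(),np.median(q,0),np.percentile(q,[5,95],axis=0).round(0).tolist(),axis(q[:,:2])[2]%180)
E
python3 see.py w10
```

```text
time: 14.85
ee_pos: [0.58, -0.0089, 0.2256]
tcp_rot: [-89.9, -0.0, 111.0]
wrist_force: [1.3, 0.0, 1.2]
opening: 0.0424
time: 15.35
ee_pos: [0.5809, -0.0089, 0.3011]
tcp_rot: [-90.0, -0.0, 68.2]
wrist_force: [-0.8, 0.4, 0.5]
opening: 0.0258
time: 15.85
ee_pos: [0.5808, -0.0089, 0.3009]
tcp_rot: [-90.0, -0.0, 25.6]
wrist_force: [-0.5, 0.3, -0.7]
opening: 0.0255
time: 16.05
ee_pos: [0.5808, -0.0089, 0.3007]
tcp_rot: [-90.0, -0.0, 26.2]
wrist_force: [-0.3, 0.9, -1.1]
opening: 0.0257
[ 0.58075427 -0.00892841  0.30074528] [-9.00083674e+01 -1.54648700e-02  2.61652609e+01] 0.025676046001753376 [-0.34480803  0.89597562 -1.12260264] [-0.   0.  -0.1 -0.   0.1 -0.2]
flange 5234 145.91389968073253 slope deg [-0.00460167 -0.0472531 ] ((0.4803773760795593, 0.09246616810560226), 47.342464447021484)
rib 280 [  0.22791466   7.36180374 178.58513746] 59.63824561582227
bail 2965 [ 53.35710918  17.11112364 386.81625509] [[50.0, -5.0, 138.0], [61.0, 19.0, 396.0]] 97.79289057010782
lever 383 [-64.35191337   1.10455432 133.49280061] [[-67.0, -40.0, 132.0], [-62.0, 41.0, 135.0]] 90.12446079545782
```

View pics/w10.png

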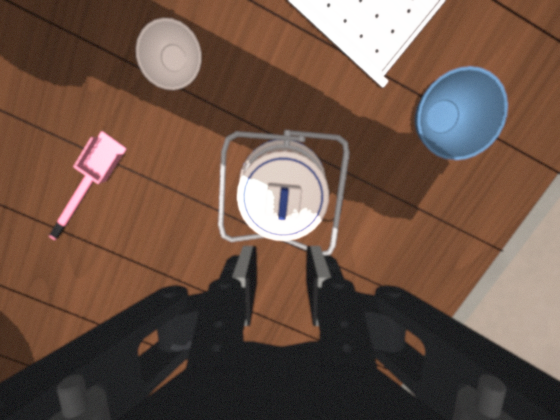

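```bash
python3 -m jog '[[0.85,-1.2,-1.5,-1,0,0,-1.05],[0.85,-1.84,-2.34,-3,0,0,-1.05],[0.85,-1.84,-2.34,-5,0,0,-1.05],[0.85,-1.84,-2.34,-5.5,0,0,-1.05],[0.85,-1.84,-2.34,-5.5,0,0,-1.05]]'
python3 - <<'E'
from h import *
o=bot.get_obs(); print(o['ee_pos'],o['tcp_rot'],o['opening'],o['qd'].round(1))
p,d,m,Rc,t=cam('wrist'); save('w11',p); p2,d2,m2,_,_=cam('side'); save('s11',p2)
save('c11',np.hstack([cv2.resize(p[120:420,130:430],(400,400)),cv2.resize(p2[150:290,250:390],(400,400))]))
E
```

```text
time: 16.6
ee_pos: [0.5328, -0.0675, 0.1598]
tcp_rot: [-89.9, 0.3, 20.8]
wrist_force: [-0.2, -0.2, 0.8]
opening: 0.013
[ 0.53280579 -0.06751684  0.15978002] [-89.85536097   0.27274461  20.78323754] 0.012956252059889935 [ 0.5 -0.7  6.2  3.   0.   0.8]
```

View pics/c11.png

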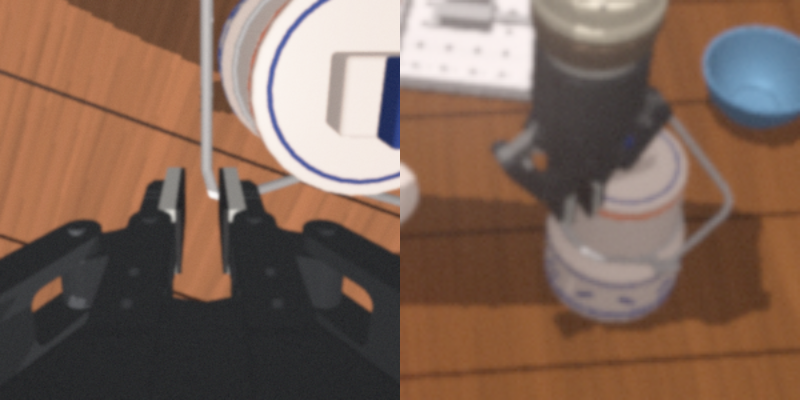

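```bash
python3 -m jog '[[0.85,-0.07,0.19,-0.6,0,0,0],[0.85,-0.07,0.19,-1.1,0,0,0],[0.85,-0.07,0.19,-1.45,0,0,0],[0.85,-0.07,0.19,-1.57,0,0,0],[0.85,-0.07,0.19,-1.57,0,0,0]]' 30
python3 -m jog '[[1,0,0,0,0,0,0],[1,0,0,0,0,0,0],[1,0,0,0,0,0,0]]' 30
```

```text
time: 17.2
ee_pos: [0.533, -0.0627, 0.1237]
tcp_rot: [-90.0, 0.0, 20.7]
wrist_force: [-0.6, -0.4, -0.1]
opening: 0.0128
time: 17.5
ee_pos: [0.5331, -0.0628, 0.1243]
tcp_rot: [-90.0, -0.0, 20.7]
wrist_force: [-1.0, -0.9, 0.2]
opening: 0.0037
```

```bash
python3 -m jog '[[1,0.06,0.02,0.09,0,0,0],[1,0.12,0.05,0.17,0,0,0],[1,0.18,0.07,0.25,0,0,0],[1,0.23,0.09,0.31,0,0,0],[1,0.23,0.09,0.31,0,0,0]]'
```

```text
time: 18.0
ee_pos: [0.5386, -0.0607, 0.1321]
tcp_rot: [-90.0, 0.0, 20.6]
wrist_force: [-4.4, -3.6, 4.6]
opening: 0.0033
```

```bash
python3 -m jog '[[0.85,0,0,0,0,0,0],[0.8,0,0,0,0,0,0],[0.8,0,0,1.2,0,0,0],[0.8,0,0,3,0,0,0],[0.8,0.9,0.4,4.8,0,0,0]]'
python3 -m jog '[[0.8,1.8,0.8,0,0,0,0],[0.8,3.6,1.6,0,0,0,0],[0.8,3.67,1.6,-0.6,0,0,0],[0.8,3.67,1.6,-0.6,0,0,0],[0.8,3.67,1.6,-0.6,0,0,0]]'
sed -i 's/(abs(U\[...,1\])<38)&(U\[...,2\]>95)/(abs(U[...,1])<38)\&(U[...,2]>110)\&(U[...,2]<160)/' see.py
python3 see.py w12
```

```text
time: 18.5
ee_pos: [0.5595, -0.051, 0.2524]
tcp_rot: [-90.0, -0.0, 20.6]
wrist_force: [1.6, -0.1, 0.2]
opening: 0.0172
time: 19.0
ee_pos: [0.6518, -0.0107, 0.2353]
tcp_rot: [-90.0, 0.1, 20.7]
wrist_force: [0.0, -0.3, 0.6]
opening: 0.0172
[ 0.65182492 -0.01066452  0.23532256] [-8.99687003e+01  5.24379144e-02  2.06595819e+01] 0.017244731797161378 [ 0.04736629 -0.28415703  0.596483  ] [-0.5 -2.5  0.   0.1  0.1 -0.1]
flange 8955 145.9432757461781 slope deg [ 0.16675405 -0.01686724] ((-5.195157051086426, 0.23871879279613495), 54.87932586669922)
rib 541 [  3.74145136   2.21054206 177.9435342 ] 90.30178940282723
bail 626 [ 60.76116174   2.68308752 138.37910481] [[58.0, -34.0, 137.0], [63.0, 35.0, 140.0]] 89.91730447529078
lever 718 [-58.16792918   2.49787688 141.20537296] [[-61.0, -40.0, 139.0], [-57.0, 41.0, 143.0]] 90.03868909280247
```

```bash
python3 -m jog '[[0.85,-0.12,-0.18,-1.2,0,0,0],[0.85,-0.12,-0.18,-2.6,0,0,0],[0.85,-0.12,-0.18,-3.6,0,0,0],[0.85,-0.12,-0.18,-4.1,0,0,0],[0.85,-0.12,-0.18,-4.25,0,0,0]]' 25
python3 -m jog '[[0.85,0,0,0,0,0,0],[1,0,0,0,0,0,0],[1,0,0,0,0,0,0],[1,0,0,0,0,0,0]]' 25
python3 - <<'E'
from h import *
o=bot.get_obs(); print(o['ee_pos'],o['tcp_rot'],o['opening'],o['wrist_force'])
y=np.radians(20.95); ex=np.array([np.cos(y),np.sin(y)])
x0=(np.array(o['ee_pos'][:2])-[.5812,-.0088])@ex*1000; print('can x',x0)
r=97.5; a0=np.arcsin((x0+17)/r); 
for k in np.linspace(a0,np.radians(13.9),11):
    dx=-17+r*np.sin(k)-x0; dz=r*(np.cos(k)-np.cos(a0)); print(np.round([np.degrees(k),dx,dz,dx*ex[0]/25,dx*ex[1]/25,dz/25],2))
E
```

```text
time: 19.55
ee_pos: [0.6496, -0.0158, 0.1337]
tcp_rot: [-90.1, -0.3, 20.6]
wrist_force: [-3.9, -0.9, 22.3]
opening: 0.0131
time: 19.95
ee_pos: [0.6507, -0.0152, 0.1323]
tcp_rot: [-90.1, -0.3, 20.6]
wrist_force: [4.8, 0.6, 5.7]
opening: 0.0038
[ 0.65070279 -0.01522469  0.13226148] [-90.1038054   -0.33409757  20.64891471] 0.0038118641106812093 [4.81461071 0.59373963 5.68719209]
can x 62.610990701249996
[54.74 -0.    0.   -0.   -0.    0.  ]
[50.65 -4.21  5.53 -0.16 -0.06  0.22]
[46.57 -8.8  10.74 -0.33 -0.13  0.43]
[ 42.49 -13.76  15.61  -0.51  -0.2    0.62]
[ 38.4  -19.05  20.12  -0.71  -0.27   0.8 ]
[ 34.32 -24.64  24.24  -0.92  -0.35   0.97]
[ 30.24 -30.51  27.95  -1.14  -0.44   1.12]
[ 26.15 -36.64  31.23  -1.37  -0.52   1.25]
[ 22.07 -42.98  34.07  -1.61  -0.61   1.36]
[ 17.98 -49.51  36.45  -1.85  -0.71   1.46]
[ 13.9  -56.19  38.36  -2.1   -0.8    1.53]
```

```bash
python3 see.py w13; python3 - <<'E'
from h import *
p=cv2.imread('pics/w13.png')[:,:,::-1]; p2,d2,m2,_,_=cam('side'); save('s13',p2)
save('c13',np.hstack([cv2.resize(p[60:360,130:430],(400,400),interpolation=cv2.INTER_CUBIC),cv2.resize(p2[150:270,270:390],(400,400),interpolation=cv2.INTER_CUBIC)]))
E
```

```text
[ 0.65070279 -0.01522469  0.13226148] [-90.1038054   -0.33409757  20.64891471] 0.0038118641106812093 [4.81461071 0.59373963 5.68719209] [-0.   0.2  0.2 -0.1  0.1 -0.1]
flange 25930 145.90047668313872 slope deg [ 0.48526759 -0.0172316 ] ((-0.07069855183362961, 0.015217348001897335), 59.928131103515625)
rib 3003 [  5.21754592   2.65528636 177.49680233] 94.59136072838402
bail 2717 [ 62.08247728 -16.71802706 137.46274645] [[54.0, -31.0, 135.0], [73.0, 34.0, 158.0]] 91.22357975409163
lever 2558 [-56.36911874   4.39202092 142.29971843] [[-59.0, -40.0, 140.0], [-55.0, 41.0, 144.0]] 89.83342683928382
```

View pics/c13.png

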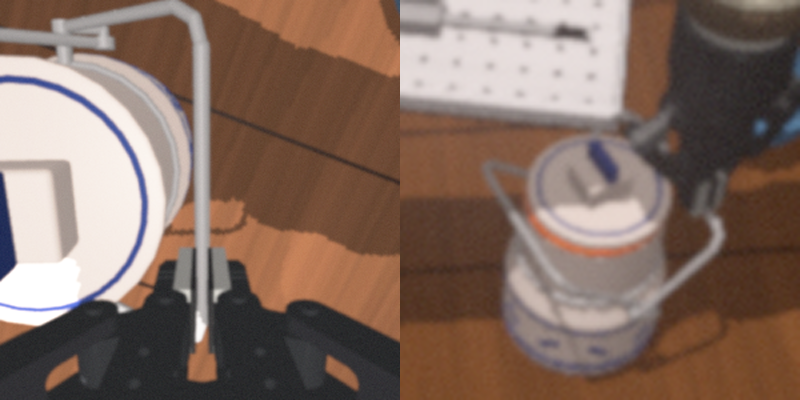

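```bash
python3 -m jog '[[1,-0.08,-0.03,0.12,0,0,0],[1,-0.16,-0.06,0.22,0,0,0],[1,-0.24,-0.09,0.33,0,0,0],[1,-0.33,-0.13,0.43,0,0,0],[1,-0.33,-0.13,0.43,0,0,0]]'
```

```text
time: 20.55
ee_pos: [0.6438, -0.0176, 0.1415]
tcp_rot: [-90.1, -0.4, 20.7]
wrist_force: [-1.5, 0.5, 0.2]
opening: 0.0001
```

```bash
python3 -m jog '[[1,0.1,0,1,0,0,0],[1,0.3,0.1,2.5,0,0,0],[0.88,0.3,0.1,3.5,0,0,0],[0.88,0.3,0.1,3.8,0,0,0],[0.88,0.3,0.1,3.8,0,0,0]]'
python3 see.py w14
```

```text
time: 21.05
ee_pos: [0.6488, -0.0161, 0.2366]
tcp_rot: [-90.1, -0.1, 20.6]
wrist_force: [0.5, 0.5, 0.3]
opening: 0.01
[ 0.6488466  -0.01612186  0.23658896] [-90.06025836  -0.14673879  20.64427147] 0.009972097250276406 [0.52895574 0.5243429  0.3349906 ] [-0.   1.  -3.2 -1.5  0.1 -0.1]
flange 8935 145.9760584677628 slope deg [-0.15628736 -0.03410176] ((0.08204317837953568, -0.3661431670188904), 59.863582611083984)
rib 529 [  3.65722498   2.198654   178.05789009] 90.3588154514349
bail 649 [ 59.02144684   1.67534035 140.27096921] [[56.0, -34.0, 139.0], [61.0, 35.0, 141.0]] 89.65131488249199
lever 709 [-60.20052218   2.73380303 138.7557151 ] [[-63.0, -40.0, 137.0], [-59.0, 41.0, 140.0]] 90.02764530856
```

```bash
python3 -m jog '[[0.86,0.17,-0.02,-1,-0.5,1.4,0],[0.86,0.17,-0.02,-2.2,-1.07,2.8,0],[0.86,0.17,-0.02,-3,-1.07,2.8,0],[0.86,0.17,-0.02,-3.3,-1.07,2.8,0],[0.86,0.17,-0.02,-3.3,-1.07,2.8,0]]' 40
python3 -m jog '[[0.86,-0.06,-0.02,-0.24,0,0,0],[0.86,-0.12,-0.05,-0.5,0,0,0],[0.86,-0.19,-0.08,-0.75,0,0,0],[0.86,-0.25,-0.1,-1,0,0,0],[0.86,-0.25,-0.1,-1,0,0,0]]' 40
```

```text
time: 21.6
ee_pos: [0.652, -0.0166, 0.1514]
tcp_rot: [-90.0, 15.1, 20.7]
wrist_force: [-0.4, -0.4, 1.0]
opening: 0.012
time: 22.1
ee_pos: [0.6463, -0.0192, 0.1272]
tcp_rot: [-90.1, 15.0, 20.6]
wrist_force: [1.5, -0.4, 1.0]
opening: 0.0119
```

```bash
python3 -m jog '[[1,0,0,0,0,0,0],[1,0,0,0,0,0,0],[1,0,0,0,0,0,0],[1,0,0,0,0,0,0]]' 40
python3 -m jog '[[1,-0.08,-0.03,0.11,0,0,0],[1,-0.16,-0.06,0.21,0,0,0],[1,-0.25,-0.09,0.3,0,0,0],[1,-0.33,-0.12,0.39,0,0,0],[1,-0.33,-0.12,0.39,0,0,0]]' 40
python3 - <<'E'
from h import *
o=bot.get_obs(); print(o['ee_pos'],o['wrist_force'],o['opening'])
y=np.radians(20.95); ex=np.array([np.cos(y),np.sin(y)])
x0=(np.array(o['ee_pos'][:2])-[.5812,-.0088])@ex*1000+2.4; z0=o['ee_pos'][2]*1000+9; print('bar est',x0,z0,'r',np.hypot(x0+17,z0-78))
E
```

```text
time: 22.5
ee_pos: [0.6465, -0.019, 0.1274]
tcp_rot: [-90.1, 15.0, 20.7]
wrist_force: [-2.9, -1.6, -0.1]
opening: 0.0039
time: 23.0
ee_pos: [0.6445, -0.0195, 0.1299]
tcp_rot: [-90.0, 14.5, 20.7]
wrist_force: [40.1, 9.7, -47.0]
opening: 0.0034
[ 0.64452579 -0.01954163  0.12992114] [ 40.0814484    9.72125556 -47.01294839] 0.003383629189841863
bar est 57.69879963635397 138.92113680910353 r 96.39136671520777
```

```bash
python3 -m jog '[[1,0.15,0.06,-0.2,0,0,0],[1,0.33,0.12,-0.39,0,0,0],[0.86,0.33,0.12,-0.39,0,0,0],[0.86,0.33,0.12,-0.39,0,0,0],[0.86,0.33,0.12,-0.39,0,0,0]]' 40
python3 -m jog '[[0.86,0.13,0.05,0.5,0,0,0],[0.86,0.3,0.12,1.2,0,0,0],[0.86,0.5,0.2,2.4,0,0,0],[1,0.5,0.2,4,0,0,0],[1,0.5,0.2,4,0,0,0]]' 40
python3 -m jog '[[1,0,0,0,0,0,0],[1,0,0,0,0,0,0]]' 40
python3 see.py w15
```

```text
time: 23.5
ee_pos: [0.6466, -0.019, 0.128]
tcp_rot: [-90.1, 14.9, 20.6]
wrist_force: [0.2, -0.5, -0.3]
opening: 0.0119
time: 24.0
ee_pos: [0.6598, -0.014, 0.234]
tcp_rot: [-90.2, 14.5, 20.6]
wrist_force: [-0.2, -0.1, -0.3]
opening: 0.0001
time: 24.2
ee_pos: [0.6589, -0.014, 0.2266]
tcp_rot: [-90.0, 15.0, 20.7]
wrist_force: [0.2, -1.0, -0.8]
opening: -0.0001
[ 0.65892859 -0.01398911  0.22655792] [-90.04059647  15.04792823  20.65209807] -0.00012666586608022791 [ 0.23239464 -0.95974702 -0.81626709] [-0.1  0.3 -1.  -0.  -0.1 -0.1]
flange 7925 145.85338593378938 slope deg [-0.15815659 -0.06896219] ((-5.231705188751221, 0.5726637244224548), 54.75282287597656)
rib 606 [  4.933698     2.16521927 177.55225936] 90.6666458397595
bail 693 [ 61.09760734   2.10958818 138.30031938] [[58.0, -34.0, 136.0], [63.0, 34.0, 140.0]] 89.87743603554335
lever 589 [-58.47026499   3.03907776 140.11091871] [[-61.0, -40.0, 138.0], [-57.0, 42.0, 141.0]] 89.99417564406974
```

```bash
python3 -m jog '[[1,0.54,0.41,0,-0.36,0.93,0],[1,0.54,0.41,-1,-0.72,1.87,0],[1,0.54,0.41,-2.5,-0.72,1.87,0],[1,0.54,0.41,-3.8,-0.72,1.87,0],[1,0.54,0.41,-4.1,-0.72,1.87,0]]' 40
python3 -m jog '[[1,0,0,0,0,0,0],[1,0,0,0,0,0,0]]' 40
python3 -c "
from h import *
print(bot.get_obs()['q'].round(1))"
```

```text
time: 24.75
ee_pos: [0.6702, -0.0037, 0.1168]
tcp_rot: [-89.9, 25.7, 20.7]
wrist_force: [0.1, -0.1, 0.1]
opening: -0.0001
time: 24.95
ee_pos: [0.6729, -0.0038, 0.1287]
tcp_rot: [-90.2, 24.8, 20.6]
wrist_force: [-0.1, 0.2, 0.6]
opening: -0.0004
[  2.9  52.6  60.2 121.3  -7.5  73.8]
```

```bash
python3 -m jog '[[1,-0.2,-0.08,-0.05,0,0,0],[1,-0.4,-0.15,-0.1,0,0,0],[1,-0.52,-0.2,-0.1,0,0,0],[1,-0.52,-0.2,-0.1,0,0,0]]'
python3 -m jog '[[1,-0.04,-0.015,0.02,0,0,0],[1,-0.08,-0.03,0.04,0,0,0],[1,-0.12,-0.045,0.06,0,0,0],[1,-0.16,-0.06,0.1,0,0,0],[1,-0.16,-0.06,0.1,0,0,0]]'
```

```text
time: 25.35
ee_pos: [0.6601, -0.0089, 0.1254]
tcp_rot: [-90.2, 24.8, 20.6]
wrist_force: [0.4, -0.0, 0.2]
opening: 0.0004
time: 25.85
ee_pos: [0.6566, -0.0099, 0.1257]
tcp_rot: [-90.2, 24.8, 20.6]
wrist_force: [6.2, 1.5, 4.3]
opening: 0.0001
```

```bash
python3 -m jog '[[1,-0.08,-0.03,0.11,0,0,0],[1,-0.17,-0.06,0.22,0,0,0],[1,-0.25,-0.1,0.33,0,0,0],[1,-0.34,-0.13,0.43,0,0,0],[1,-0.34,-0.13,0.43,0,0,0]]'
python3 see.py w16
```

```text
time: 26.35
ee_pos: [0.6518, -0.0114, 0.1322]
tcp_rot: [-90.2, 24.4, 20.6]
wrist_force: [28.7, 9.0, -16.6]
opening: -0.0001
[ 0.65175745 -0.01136774  0.13224872] [-90.16416448  24.42713768  20.63280113] -0.00012329618103440536 [ 28.74225814   8.98123739 -16.6277822 ] [ 0.1  0.2  0.4  0.3 -0.2  0.1]
flange 13769 145.85165301226434 slope deg [-0.84913784 -0.20597498] ((7.225341320037842, -0.42565569281578064), 53.1199951171875)
rib 2123 [  5.46678885   2.20939633 174.77265181] 90.54505621845608
bail 2367 [ 60.74897546 -10.01432265 141.14226161] [[57.0, -21.0, 138.0], [78.0, 34.0, 157.0]] 101.85062115150461
lever 745 [-60.57467124  18.98608427 137.36686069] [[-63.0, -42.0, 135.0], [-59.0, 42.0, 139.0]] 89.5220733977404
```

```bash
python3 - <<'E'
from h import *
s,d,m,_,_=cam('side'); save('s17',s); t_,d,m,_,_=cam('top')
a=cv2.imread('pics/w15.png')[:,:,::-1]; b=cv2.imread('pics/w16.png')[:,:,::-1]; g=cv2.imread('pics/w14.png')[:,:,::-1]
f=lambda i,y0,y1,x0,x1:cv2.resize(i[y0:y1,x0:x1],(400,300),interpolation=cv2.INTER_CUBIC)
save('c17',np.vstack([np.hstack([f(a,80,290,100,380),f(b,60,330,80,440)]),np.hstack([f(s,160,265,255,395),f(t_,150,225,230,330)])]))
D=np.load('w15.npz');X=D['X'];p=D['p']
C=np.array([.5812,-.0088]); y=np.radians(20.95); ex=np.array([np.cos(y),np.sin(y)]); ey=np.array([-ex[1],ex[0]])
U=np.stack([(X[...,:2]-C)@ex,(X[...,:2]-C)@ey,X[...,2]],-1)*1000
h=cv2.cvtColor(p,cv2.COLOR_RGB2HSV).astype(int)
k=(U[...,1]>40)&(U[...,1]<80)&(abs(U[...,0])<75)&(U[...,2]>60)&(U[...,2]<150)
q=U[k]
for x in range(-65,70,8):
    s=q[(q[:,0]>=x)&(q[:,0]<x+8)]
    if len(s): print(x,len(s),[tuple(np.percentile(s[s[:,1]//5==c][:,2],[10,90]).round().astype(int))+(int(c*5),) for c in range(8,16) if (s[:,1]//5==c).sum()>3])
E
```

```text
-65 49 [(np.int64(139), np.int64(141), 40), (np.int64(138), np.int64(140), 45), (np.int64(137), np.int64(139), 50)]
-57 129 [(np.int64(137), np.int64(139), 40), (np.int64(137), np.int64(139), 45), (np.int64(134), np.int64(138), 50), (np.int64(132), np.int64(136), 55)]
-49 79 [(np.int64(126), np.int64(132), 55), (np.int64(127), np.int64(131), 60)]
-41 77 [(np.int64(120), np.int64(126), 55), (np.int64(119), np.int64(126), 60)]
-33 69 [(np.int64(113), np.int64(119), 55), (np.int64(113), np.int64(118), 60)]
-25 89 [(np.int64(144), np.int64(145), 40), (np.int64(108), np.int64(113), 55), (np.int64(106), np.int64(112), 60)]
-17 138 [(np.int64(145), np.int64(146), 40), (np.int64(144), np.int64(145), 45), (np.int64(64), np.int64(68), 50), (np.int64(102), np.int64(106), 55), (np.int64(99), np.int64(106), 60)]
-9 183 [(np.int64(145), np.int64(146), 40), (np.int64(85), np.int64(146), 45), (np.int64(81), np.int64(87), 50), (np.int64(94), np.int64(100), 55), (np.int64(87), np.int64(98), 60), (np.int64(87), np.int64(88), 65)]
-1 308 [(np.int64(145), np.int64(146), 40), (np.int64(85), np.int64(146),
[... 522 characters left out ...]
t64(104), 60), (np.int64(100), np.int64(105), 65)]
23 200 [(np.int64(71), np.int64(143), 40), (np.int64(64), np.int64(70), 45), (np.int64(106), np.int64(112), 60), (np.int64(106), np.int64(112), 65)]
31 83 [(np.int64(63), np.int64(70), 40), (np.int64(113), np.int64(120), 60), (np.int64(114), np.int64(119), 65)]
39 51 [(np.int64(120), np.int64(127), 60), (np.int64(121), np.int64(126), 65)]
47 60 [(np.int64(127), np.int64(134), 60), (np.int64(128), np.int64(131), 65)]
55 217 [(np.int64(137), np.int64(140), 40), (np.int64(137), np.int64(139), 45), (np.int64(136), np.int64(139), 50), (np.int64(136), np.int64(138), 55), (np.int64(133), np.int64(136), 60)]
63 9 [(np.int64(137), np.int64(138), 45)]
```

View pics/c17.png

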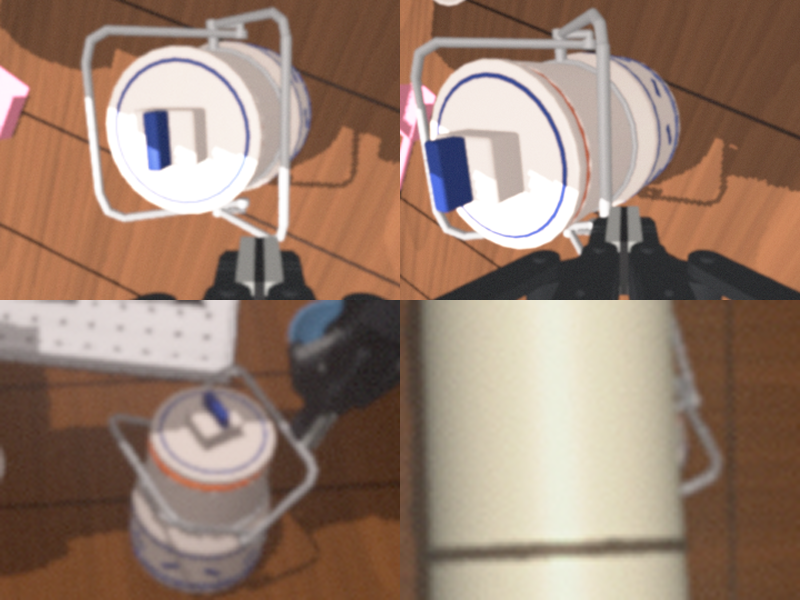

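```bash
python3 -m jog '[[1,0.2,0.08,-0.25,0,0,0],[1,0.5,0.2,-0.4,0,0,0],[1,1,0.4,-0.4,0,0,0],[1,1,0.4,-0.4,0,0,0]]'
cat > bail.py <<'E'
from h import *
import sys
C=np.array([.5812,-.0088]); y=np.radians(20.95); ex=np.array([np.cos(y),np.sin(y)]); ey=np.array([-ex[1],ex[0]])
def look(n):
    o=bot.get_obs(); p,d,m,Rc,t=cam(n); X=cloud(d,m,Rc,t); save(sys.argv[1]+n,p)
    U=np.stack([(X[...,:2]-C)@ex,(X[...,:2]-C)@ey,X[...,2]],-1)*1000
    h=cv2.cvtColor(p,cv2.COLOR_RGB2HSV).astype(int); return o,U,h
o,U,h=look('wrist'); print(o['ee_pos'],o['wrist_force'],'tcp can',(np.array(o['ee_pos'][:2])-C)@ex*1000,(np.array(o['ee_pos'][:2])-C)@ey*1000)
g=h[...,1]<70
for n,x0,x1,y0,y1,z0,z1 in [('bailbar',0,80,5,38,135,200),('bailarm',-20,70,59,72,60,180),('leverbar',-85,-50,-40,40,60,160),('leverarm',-50,30,50,60,60,150)]:
    k=g&(U[...,0]>x0)&(U[...,0]<x1)&(U[...,1]>y0)&(U[...,1]<y1)&(U[...,2]>z0)&(U[...,2]<z1)
    if n=='bailbar': k&=(np.hypot(U[...,0],U[...,1])>49)|(U[...,2]>185)
    q=U[k]
    if len(q)<8: print(n,len(q)); continue
    print(n,len(q),np.median(q,0).round(1),end=' ')
    if 'arm' in n:
        c=np.polyfit(q[:,0],q[:,2],1); print('line z=%.1f+%.3fx lean %.1f'%(c[1],c[0],90-np.degrees(np.arctan(c[0]))),np.percentile(q,[2,98],axis=0).round(0).tolist())
    else: print(np.percentile(q,[10,90],axis=0).round(0).tolist())
E
python3 bail.py b1
```

```text
time: 26.9
ee_pos: [0.6727, -0.0029, 0.1242]
tcp_rot: [-90.1, 25.1, 20.7]
wrist_force: [0.2, 0.1, -0.7]
opening: 0.0
[ 0.67274575 -0.00287122  0.12418863] [ 0.16665485  0.07028785 -0.6513474 ] tcp can 87.6137745554376 -27.195625719691478
bailbar 1145 [ 61.4  22.  138.1] [[41.0, 9.0, 136.0], [64.0, 34.0, 143.0]]
bailarm 790 [ 12.6  62.5 101.3] line z=91.9+0.619x lean 58.2 [[-18.0, 59.0, 80.0], [61.0, 67.0, 136.0]]
leverbar 515 [-57.4  23.2 140.3] [[-59.0, 9.0, 138.0], [-56.0, 37.0, 142.0]]
leverarm 1164 [-11.6  57.5 102.1] line z=88.3+-0.951x lean 133.5 [[-49.0, 51.0, 64.0], [19.0, 60.0, 133.0]]
```

```bash
python3 - <<'E'
from h import *
C=np.array([.5812,-.0088]); y=np.radians(20.95); ex=np.array([np.cos(y),np.sin(y)]); ey=np.array([-ex[1],ex[0]])
for f in ['w14','w16','w13']:
    D=np.load(f+'.npz') if f!='w13' else np.load('w13.npz'); X=D['X']
    U=np.stack([(X[...,:2]-C)@ex,(X[...,:2]-C)@ey,X[...,2]],-1)*1000
    k=(np.abs(U[...,0])<70)&(U[...,1]>47)&(U[...,1]<75)&(U[...,2]>60)&(U[...,2]<170)
    q=U[k]; print(f,len(q))
    # grid x (5mm) rows, y (4mm) cols -> median z
    for x in range(-65,66,5):
        r=[]
        for yy in range(47,74,3):
            s=q[(q[:,0]>=x)&(q[:,0]<x+5)&(q[:,1]>=yy)&(q[:,1]<yy+3)]
            r.append('%4d'%np.percentile(s[:,2],80) if len(s)>2 else '   .')
        print('%4d'%x,' '.join(r))
    # rim of lid: max radius of flange points
    k=(U[...,2]>143)&(U[...,2]<148)&(np.hypot(U[...,0],U[...,1])<60); r=np.hypot(U[...,0],U[...,1])[k]; print('flange r99',np.percentile(r,[95,99]))
E
```

```text
w14 1592
 -65  137  136    .    .    .    .    .    .    .
 -60  138  137  136  134    .    .    .    .    .
 -55    .    .  134  134  131    .    .    .    .
 -50    .    .    .  130  130    .    .    .    .
 -45    .    .    .  126  126    .    .    .    .
 -40    .    .    .  122  122    .    .    .    .
 -35    .    .    .  119  118    .    .    .    .
 -30    .    .    .  114  114    .    .    .    .
 -25    .    .    .  111  111    .    .    .    .
 -20    .   65    .  107  107    .    .    .    .
 -15    .   66   64  104  103    .    .    .    .
 -10    .   68   66  100   99    .    .    .    .
  -5  145   87   86   96   94   88   88    .    .
   0  144   86   87   92   92   89   89    .    .
   5  144   79   66   88   88   94   94    .    .
  10   85   69   64   85   84   98   98    .    .
  15   84   67    .   82   82  102  103    .    .
  20   68   63    .   80   80  108  108    .    .
  25   65    .    .    .    .  113  113    .    .
  30    .    .    .    .    .  117  117    .    .
  35    .    .    .    .    .  122  121    .    .
  40    .    .    .    .    .  126  127  
[... 2387 characters left out ...]
 89    .    .
   5  143   71   65   88   88   92   93    .    .
  10   85   70   65   84   83   96   97    .    .
  15   84   67    .   81   81  100  101    .    .
  20   69   65    .   79   79  105  105    .    .
  25   66    .    .    .    .  109  110    .    .
  30    .    .    .    .    .  114  114    .    .
  35    .    .    .    .    .  118  118    .    .
  40    .    .    .    .    .  122  122    .    .
  45    .    .    .    .    .  126  126    .    .
  50    .    .    .    .  131  130  129    .    .
  55  136  136  135  135  135  133    .    .    .
  60  137  137  136  136  135    .    .    .    .
  65    .    .    .    .    .    .    .    .    .
flange r99 [47.59199762 56.9123836 ]
```

```bash
python3 -m jog '[[1,0,0,1.5,0,0,0],[1,0,0,3.3,0.5,-1.4,0],[1,0,0,5.2,1.1,-2.8,0],[1,-0.5,-0.2,7,1.6,-4.2,0],[1,-1.5,-0.6,8,2.15,-5.6,0]]'
python3 -m jog '[[1,-1,-0.4,0,0.5,-1.3,0],[1,-2.2,-0.85,0,1,-2.6,0],[1,-3.5,-1.3,0,1.5,-3.9,0],[1,-4.96,-1.87,0,2,-5.2,0],[1,-4.96,-1.87,0,2.5,-6.54,0]]'
python3 -m jog '[[1,0,0,-0.5,0,0,0],[1,0,0,-1,0,0,0],[1,0,0,-1,0,0,0]]'
python3 bail.py b2; python3 -c "
from h import *
o=bot.get_obs();print(o['tcp_rot'],o['q'].round(1))"
```

```text
time: 27.45
ee_pos: [0.6445, -0.0153, 0.3179]
tcp_rot: [-90.0, -2.4, 20.6]
wrist_force: [0.5, -0.5, 1.1]
opening: -0.0001
time: 27.95
ee_pos: [0.5201, -0.0617, 0.3158]
tcp_rot: [-89.7, -32.0, 20.5]
wrist_force: [-0.3, 0.2, 1.8]
opening: 0.0002
time: 28.25
ee_pos: [0.5214, -0.0615, 0.2882]
tcp_rot: [-89.4, -31.5, 20.4]
wrist_force: [0.3, -0.4, 1.2]
opening: -0.0002
[ 0.52139474 -0.06145112  0.28820914] [ 0.26950374 -0.37818257  1.1848499 ] tcp can -74.67727133545756 -27.786942792568354
bailbar 132 [ 59.7  22.8 137.8] [[58.0, 9.0, 136.0], [62.0, 34.0, 139.0]]
bailarm 394 [ 21.5  64.  105.5] line z=89.5+0.728x lean 53.9 [[-13.0, 59.0, 80.0], [57.0, 67.0, 135.0]]
leverbar 712 [-58.8   1.5 140.4] [[-62.0, -26.0, 65.0], [-51.0, 29.0, 142.0]]
leverarm 287 [-9.6 56.7 87. ] line z=80.7+-0.934x lean 133.1 [[-49.0, 50.0, 63.0], [18.0, 60.0, 133.0]]
[-89.448917   -31.51839308  20.39132153] [-16.8 -23.7 -14.6  73.3  18.9  57. ]
```

```bash
python3 -m jog '[[1,-0.42,-0.16,-1.5,0.6,-1.6,0],[1,-0.42,-0.16,-3.4,0.6,-1.6,0],[1,-0.42,-0.16,-5,0.6,-1.6,0],[1,-0.42,-0.16,-5.89,0.6,-1.6,0],[1,-0.42,-0.16,-5.89,0.6,-1.6,0]]'
python3 -m jog '[[1,0.25,0.09,-0.3,0,0,0],[1,0.5,0.18,-0.6,0,0,0],[1,0.72,0.27,-0.92,0,0,0],[1,0.72,0.27,-0.92,0,0,0]]'
python3 bail.py b3
```

```text
time: 28.8
ee_pos: [0.5107, -0.0647, 0.1386]
tcp_rot: [-89.1, -39.8, 20.2]
wrist_force: [0.0, -0.0, -0.2]
opening: -0.0001
time: 29.2
ee_pos: [0.5301, -0.0581, 0.1188]
tcp_rot: [-89.4, -40.1, 20.4]
wrist_force: [0.0, -0.1, -0.2]
opening: 0.0003
[ 0.53008062 -0.05811255  0.11880366] [ 0.02636016 -0.14980204 -0.18765301] tcp can -65.37187727058424 -27.77474557973864
bailbar 125 [ 59.3  32.2 137.7] [[58.0, 24.0, 136.0], [61.0, 37.0, 138.0]]
bailarm 876 [ 29.5  64.4 111.5] line z=85.4+0.859x lean 49.3 [[-4.0, 60.0, 82.0], [57.0, 67.0, 134.0]]
leverbar 3818 [-61.2  -6.1 138.6] [[-79.0, -21.0, 65.0], [-51.0, 26.0, 142.0]]
leverarm 326 [-8.2 53.2 69. ] line z=72.0+-0.444x lean 113.9 [[-44.0, 50.0, 61.0], [18.0, 59.0, 130.0]]
```

```bash
python3 -m jog '[[1,0.09,0.035,0.08,0,0,0],[1,0.17,0.07,0.15,0,0,0],[1,0.31,0.12,0.32,0,0,0],[1,0.45,0.18,0.49,0,0,0],[1,0.45,0.18,0.49,0,0,0]]'
python3 bail.py b4
```

```text
time: 29.75
ee_pos: [0.5417, -0.0542, 0.1333]
tcp_rot: [-89.5, -40.2, 20.4]
wrist_force: [-0.3, -0.7, -0.6]
opening: -0.0
[ 0.54167108 -0.05420235  0.13326666] [-0.34472008 -0.71458632 -0.62974625] tcp can -53.14952524922351 -28.26724024285517
bailbar 194 [ 59.5  29.  137.7] [[58.0, 18.0, 136.0], [61.0, 36.0, 138.0]]
bailarm 878 [ 28.3  64.2 110.1] line z=86.7+0.828x lean 50.4 [[-4.0, 59.0, 81.0], [57.0, 67.0, 134.0]]
leverbar 3053 [-54.2 -16.7 146.7] [[-75.0, -21.0, 65.0], [-50.0, 19.0, 155.0]]
leverarm 723 [-9.7 54.7 86.6] line z=77.0+-1.404x lean 144.5 [[-48.0, 50.0, 62.0], [16.0, 60.0, 150.0]]
```

```bash
python3 -m jog '[[1,0.16,0.06,0.16,0,0,0],[1,0.33,0.12,0.31,0,0,0],[1,0.54,0.2,0.47,0,0,0],[1,0.75,0.28,0.62,0,0,0],[1,0.75,0.28,0.62,0,0,0]]'
python3 -m jog '[[1,0.12,0.05,0.06,0,0,0],[1,0.23,0.09,0.12,0,0,0],[1,0.35,0.135,0.18,0,0,0],[1,0.46,0.18,0.23,0,0,0],[1,0.46,0.18,0.23,0,0,0]]'
sed -i "s/('leverbar',-85,-50,-40,40,60,160)/('BAIL',-50,-3,17,40,152,195)/; s/('leverarm',-50,30,50,60,60,150)/('BAILarm',-50,15,52,60.5,100,165)/" bail.py
python3 bail.py b5
```

```text
time: 30.3
ee_pos: [0.5609, -0.0471, 0.149]
tcp_rot: [-89.5, -40.3, 20.5]
wrist_force: [1.3, 0.5, 3.2]
opening: 0.0
time: 30.8
ee_pos: [0.5714, -0.0425, 0.1531]
tcp_rot: [-89.5, -40.1, 20.4]
wrist_force: [0.0, -0.4, -0.3]
opening: 0.0003
[ 0.57135414 -0.04253127  0.1531162 ] [ 0.0144288  -0.42392374 -0.25071999] tcp can -21.255693009281032 -27.980971284826552
bailbar 314 [ 59.4  24.4 137.6] [[58.0, 11.0, 136.0], [61.0, 35.0, 139.0]]
bailarm 986 [ 10.8  63.4 112.9] line z=105.0+0.323x lean 72.1 [[-13.0, 59.0, 79.0], [57.0, 67.0, 158.0]]
BAIL 598 [-17.8  29.1 171.2] [[-19.0, 19.0, 169.0], [-16.0, 38.0, 172.0]]
BAILarm 465 [ -9.5  58.  145.9] line z=118.2+-2.849x lean 160.7 [[-17.0, 54.0, 103.0], [6.0, 60.0, 165.0]]
```

```bash
python3 -m jog '[[1,0.1,0.04,0.05,0,0,0],[1,0.2,0.08,0.09,0,0,0],[1,0.3,0.115,0.12,0,0,0],[1,0.38,0.145,0.14,0,0,0],[1,0.38,0.145,0.14,0,0,0]]'
python3 bail.py b6
```

```text
time: 31.35
ee_pos: [0.5809, -0.039, 0.1568]
tcp_rot: [-89.5, -40.2, 20.4]
wrist_force: [-1.0, 0.6, 0.2]
opening: 0.0
[ 0.58090275 -0.03902431  0.15679964] [-1.04383478  0.62984486  0.19810904] tcp can -11.084397497032828 -28.119984475560287
bailbar 339 [ 59.4  23.2 137.6] [[58.0, 10.0, 136.0], [61.0, 35.0, 139.0]]
bailarm 1024 [  9.6  63.2 102.3] line z=104.1+0.378x lean 69.3 [[-5.0, 59.0, 79.0], [57.0, 67.0, 161.0]]
BAIL 590 [ -7.4  28.6 174.3] [[-8.0, 19.0, 172.0], [-5.0, 38.0, 175.0]]
BAILarm 498 [ -1.   58.2 143.4] line z=139.5+-4.255x lean 166.8 [[-6.0, 56.0, 103.0], [9.0, 60.0, 165.0]]
```

```bash
python3 -m jog '[[1,0.03,0.01,0.005,0,0,0],[1,0.06,0.02,0.01,0,0,0],[1,0.06,0.02,0.01,0,0,0]]'
python3 bail.py b7
```

```text
time: 31.7
ee_pos: [0.5822, -0.0386, 0.157]
tcp_rot: [-89.5, -40.1, 20.4]
wrist_force: [-0.3, 0.0, 0.4]
opening: -0.0
[ 0.5821709  -0.03863234  0.15696583] [-0.31079446  0.01900201  0.37076933] tcp can -9.759928724816008 -28.207352058243128
bailbar 356 [ 59.2  23.2 137.7] [[58.0, 10.0, 136.0], [61.0, 35.0, 139.0]]
bailarm 1056 [ 10.   63.2 101.8] line z=103.7+0.393x lean 68.6 [[-4.0, 59.0, 79.0], [57.0, 67.0, 160.0]]
BAIL 594 [ -6.3  28.9 174.5] [[-7.0, 19.0, 172.0], [-4.0, 38.0, 176.0]]
BAILarm 499 [ -0.   58.3 142.4] line z=142.7+-4.487x lean 167.4 [[-5.0, 56.0, 102.0], [9.0, 60.0, 165.0]]
```

```bash
python3 -m jog '[[1,0.03,0.01,0.005,0,0,0],[1,0.06,0.02,0.01,0,0,0],[1,0.06,0.02,0.01,0,0,0]]'
python3 bail.py b8
```

```text
time: 32.05
ee_pos: [0.5835, -0.0382, 0.1571]
tcp_rot: [-89.4, -40.1, 20.4]
wrist_force: [-4.3, -1.2, 1.5]
opening: 0.0002
[ 0.58347251 -0.03819287  0.15706704] [-4.27584696 -1.18609717  1.45037743] tcp can -8.387234522311013 -28.26233339489484
bailbar 350 [ 59.2  22.8 137.7] [[58.0, 10.0, 136.0], [61.0, 35.0, 139.0]]
bailarm 1068 [  9.4  63.2 101.7] line z=103.5+0.403x lean 68.0 [[-4.0, 59.0, 79.0], [57.0, 67.0, 161.0]]
BAIL 541 [ -5.3  29.3 174.6] [[-6.0, 20.0, 173.0], [-4.0, 38.0, 176.0]]
BAILarm 514 [  0.8  58.3 142.6] line z=146.4+-4.709x lean 168.0 [[-4.0, 56.0, 102.0], [9.0, 60.0, 165.0]]
```

```bash
python3 -m jog '[[1,-0.1,-0.04,-0.03,0,0,0],[1,-0.6,-0.23,0.5,0,0,0],[1,-1.4,-0.5,1.7,0,0,0],[1,-1.6,-0.6,3.5,0,0,0],[1,-1.6,-0.6,5.2,0,0,0]]'
python3 bail.py b9
cat > plan.py <<'E'
from h import *
C=np.array([.5812,-.0088]); y=np.radians(20.95); E=np.array([[np.cos(y),-np.sin(y),0],[np.sin(y),np.cos(y),0],[0,0,1]])
t,f=np.radians(50),np.radians(65)
b=np.array([np.sin(t)*np.cos(f),np.sin(t)*np.sin(f),np.cos(t)]); j=np.array([b[2],0,-b[0]]); j/=np.linalg.norm(j)
Rg=E@np.c_[j,-b,np.cross(j,-b)]
def W(p): return np.r_[C,0]+E@np.array(p)/1000
if __name__=='__main__':
    o=bot.get_obs(); Rn=R.from_euler('xyz',o['tcp_rot'],degrees=True)
    rv=(R.from_matrix(Rg)*Rn.inv()).as_rotvec(degrees=True); print('rotvec units',rv/5,np.linalg.norm(rv))
    bar=np.array([59.3,38,135]); tip=bar-8*b
    for n,p in [('hover',tip+60*b),('tip',tip)]:
        print(n,p.round(1),W(p).round(4),'units',((W(p)-o['ee_pos'])/.025).round(2))
    th=np.arctan2(51,59.3); 
    for a in np.linspace(th,-np.arctan2(51,62),11):
        d=E@np.array([80*np.cos(a)-80*np.cos(th),0,80*np.sin(a)-80*np.sin(th)])/25; print(round(np.degrees(th-a)/57.3+.05,2),d.round(2))
    print(o['ee_pos'],o['q'])
E
python3 plan.py
```

```text
time: 32.6
ee_pos: [0.5428, -0.0534, 0.289]
tcp_rot: [-89.5, -40.2, 20.4]
wrist_force: [1.4, -0.9, 0.3]
opening: 0.0002
[ 0.54280864 -0.05341149  0.28902322] [ 1.40804701 -0.9344298   0.27449024] tcp can -51.80438988165121 -27.93539504518352
bailbar 153 [ 59.6  22.  137.8] [[58.0, 8.0, 136.0], [62.0, 35.0, 139.0]]
bailarm 455 [ 16.2  64.  108. ] line z=98.1+0.529x lean 62.1 [[-4.0, 59.0, 79.0], [57.0, 67.0, 160.0]]
BAIL 148 [ -5.5  29.1 175. ] [[-7.0, 20.0, 173.0], [-4.0, 38.0, 176.0]]
BAILarm 104 [  0.3  58.4 142.4] line z=145.2+-4.745x lean 168.1 [[-5.0, 56.0, 103.0], [9.0, 60.0, 165.0]]
rotvec units [-13.17957656   8.66692156  -1.09199843] 79.05840061530749
hover [ 76.1  74.1 168.4] [0.6258 0.0876 0.1684] units [ 3.24  5.65 -5.19]
tip [ 56.7  32.4 129.9] [0.6226 0.0418 0.1299] units [ 3.11  3.82 -6.74]
0.05 [0. 0. 0.]
0.19 [ 0.25  0.1  -0.36]
0.33 [ 0.45  0.17 -0.75]
0.47 [ 0.6   0.23 -1.17]
0.61 [ 0.69  0.26 -1.61]
0.75 [ 0.72  0.28 -2.05]
0.89 [ 0.7   0.27 -2.5 ]
1.03 [ 0.62  0.24 -2.94]
1.17 [ 0.48  0.18 -3.36]
1.31 [ 0.28  0.11 -3.76]
1.45 [ 0.04  0.02 -4.12]
[ 0.54487424 -0.0536864   0.29823447] [-17.85734703 -28.44417566 -20.81663746  63.71354696  24.01425542
  58.84341863]
```

```bash
python3 -m jog '[[0.85,0.3,1,0.8,-1.3,0.87,-0.11],[0.85,0.8,2,0.8,-2.6,1.73,-0.22],[0.85,1.4,3.2,0.8,-3.95,2.6,-0.33],[0.85,2,4.4,0.8,-5.27,3.47,-0.44],[0.85,2.6,5.2,0.8,-6.6,4.33,-0.55]]'
python3 -m jog '[[0.85,0.2,0.4,0,-1.3,0.87,-0.11],[0.85,0.6,0.8,0,-2.6,1.73,-0.22],[0.85,0.6,0.8,0,-3.95,2.6,-0.33],[0.85,0.6,0.8,0,-5.27,3.47,-0.44],[0.85,0.6,0.8,0,-6.6,4.33,-0.55]]'
python3 -m jog '[[0.85,0,0,0,0,0,0],[0.85,0,0,0,0,0,0]]'
python3 plan.py
```

```text
time: 33.15
ee_pos: [0.6094, 0.0792, 0.3086]
tcp_rot: [-112.8, -6.5, 27.3]
wrist_force: [0.9, -1.4, 1.4]
opening: 0.0123
time: 33.65
ee_pos: [0.6209, 0.0918, 0.2969]
tcp_rot: [-134.0, 26.3, 21.0]
wrist_force: [-49.4, -24.6, 14.0]
opening: 0.0127
time: 33.85
ee_pos: [0.6185, 0.0901, 0.2974]
tcp_rot: [-133.8, 26.5, 21.0]
wrist_force: [-0.8, -0.5, 1.6]
opening: 0.013
rotvec units [-0.05063985  0.02963299  0.00208746] 0.2935501050875435
hover [ 76.1  74.1 168.4] [0.6258 0.0876 0.1684] units [ 0.29 -0.1  -5.16]
tip [ 56.7  32.4 129.9] [0.6226 0.0418 0.1299] units [ 0.16 -1.93 -6.7 ]
0.05 [0. 0. 0.]
0.19 [ 0.25  0.1  -0.36]
0.33 [ 0.45  0.17 -0.75]
0.47 [ 0.6   0.23 -1.17]
0.61 [ 0.69  0.26 -1.61]
0.75 [ 0.72  0.28 -2.05]
0.89 [ 0.7   0.27 -2.5 ]
1.03 [ 0.62  0.24 -2.94]
1.17 [ 0.48  0.18 -3.36]
1.31 [ 0.28  0.11 -3.76]
1.45 [ 0.04  0.02 -4.12]
[0.6185209  0.09009261 0.29737469] [ 25.85915248  40.45237363  50.53210626 130.49086249 -41.46136961
  95.76799645]
```

```bash
sed -i 's/radians(50),np.radians(65)/radians(55),np.radians(87)/' plan.py; python3 plan.py | head -3
```

```text
rotvec units [-0.42771758 -4.91080361  0.5780617 ] 24.815866778589907
hover [ 61.5  80.5 164.8] [0.6099 0.0884 0.1648] units [-0.35 -0.07 -5.3 ]
tip [ 59.   31.5 130.4] [0.625  0.0417 0.1304] units [ 0.26 -1.94 -6.68]
```

```bash
python3 -m jog '[[0.85,-0.15,0,0,-0.1,-1.2,0.14],[0.85,-0.35,-0.07,0,-0.21,-2.4,0.29],[0.85,-0.35,-0.07,-0.5,-0.32,-3.6,0.43],[0.85,-0.35,-0.07,-1.5,-0.43,-4.9,0.58],[0.85,-0.35,-0.07,-2,-0.43,-4.9,0.58]]'
python3 -m jog '[[0.85,0,0,-1,0,0,0],[0.85,0,0,-2,0,0,0],[0.85,0,0,-2.5,0,0,0],[0.85,0,0,-2.5,0,0,0],[0.85,0,0,-2.5,0,0,0]]'
python3 bail.py b10; python3 plan.py
```

```text
time: 34.35
ee_pos: [0.6066, 0.0865, 0.2483]
tcp_rot: [-144.9, 4.1, 21.0]
wrist_force: [0.7, -0.3, 0.1]
opening: 0.0126
time: 34.85
ee_pos: [0.6106, 0.0881, 0.1876]
tcp_rot: [-144.9, 4.1, 20.9]
wrist_force: [0.1, -0.1, 0.6]
opening: 0.0132
[0.61063901 0.08809483 0.18764957] [ 0.13496378 -0.05040296  0.64054466] tcp can 62.137931737767985 79.96337397216989
bailbar 356 [ 45.   26.9 140.6] [[35.0, 12.0, 138.0], [62.0, 36.0, 145.0]]
bailarm 1992 [ 11.9  64.  112.3] line z=110.8+0.098x lean 84.4 [[-2.0, 59.0, 78.0], [58.0, 68.0, 161.0]]
BAIL 18 [ -3.5  27.3 175.4] [[-5.0, 19.0, 175.0], [-3.0, 36.0, 176.0]]
BAILarm 271 [  4.5  59.7 140.6] line z=158.7+-4.023x lean 166.0 [[-3.0, 58.0, 101.0], [14.0, 60.0, 165.0]]
rotvec units [-0.00987055  0.04469374  0.00421148] 0.22982028531364931
hover [ 61.5  80.5 164.8] [0.6099 0.0884 0.1648] units [-0.03  0.01 -0.92]
tip [ 59.   31.5 130.4] [0.625  0.0417 0.1304] units [ 0.57 -1.86 -2.29]
0.05 [0. 0. 0.]
0.19 [ 0.25  0.1  -0.36]
0.33 [ 0.45  0.17 -0.75]
0.47 [ 0.6   0.23 -1.17]
0.61 [ 0.69  0.26 -1.61]
0.75 [ 0.72  0.28 -2.05]
0.89 [ 0.7   0.27 -2.5 ]
1.03 [ 0.62  0.24 -2.94]
1.17 [ 0.48  0.18 -3.36]
1.31 [ 0.28  0.11 -3.76]
1.45 [ 0.04  0.02 -4.12]
[0.61072521 0.08824712 0.18772302] [ 29.95894676  20.31933635   9.22377179  95.28855406 -53.30728625
 105.19385994]
```

```bash
python3 -m jog '[[0.8,-0.03,0.01,-0.92,0,0,0],[0.8,0.17,-0.6,-1.37,0,0,0],[0.8,0.37,-1.2,-1.83,0,0,0],[0.8,0.5,-1.6,-2.1,0,0,0],[0.8,0.57,-1.86,-2.29,0,0,0]]' 50
python3 -m jog '[[0.8,0,0,0,0,0,0],[0.8,0,0,0,0,0,0]]'
python3 - <<'E'
from bail import *
E

```

```text
time: 35.4
ee_pos: [0.625, 0.0411, 0.1294]
tcp_rot: [-144.9, 4.1, 20.9]
wrist_force: [-0.1, -0.3, -0.3]
opening: 0.0172
time: 35.6
ee_pos: [0.6247, 0.042, 0.1294]
tcp_rot: [-145.0, 4.1, 20.9]
wrist_force: [0.1, -0.5, 0.5]
opening: 0.0169Traceback (most recent call last):
  File "<stdin>", line 1, in <module>
  File "bail.py", line 8, in <module>
    o,U,h=look('wrist'); print(o['ee_pos'],o['wrist_force'],'tcp can',(np.array(o['ee_pos'][:2])-C)@ex*1000,(np.array(o['ee_pos'][:2])-C)@ey*1000)
          ~~~~^^^^^^^^^
  File "bail.py", line 5, in look
    o=bot.get_obs(); p,d,m,Rc,t=cam(n); X=cloud(d,m,Rc,t); save(sys.argv[1]+n,p)
                                                                ~~~~~~~~^^^
IndexError: list index out of range
```

Close on the lever bar.

```bash
python3 -m jog '[[1,0,0,0,0,0,0],[1,0,0,0,0,0,0],[1,0,0,0,0,0,0],[1,0,0,0,0,0,0]]' 50
python3 plan.py
```

```text
time: 36.05
ee_pos: [0.6254, 0.0426, 0.1298]
tcp_rot: [-145.0, 4.0, 21.0]
wrist_force: [5.0, 2.7, 4.0]
opening: 0.004
rotvec units [ 0.00180196  0.06252101 -0.0147199 ] 0.32127866678168715
hover [ 61.5  80.5 164.8] [0.6099 0.0884 0.1648] units [-0.62  1.83  1.4 ]
tip [ 59.   31.5 130.4] [0.625  0.0417 0.1304] units [-0.02 -0.04  0.02]
0.05 [0. 0. 0.]
0.19 [ 0.25  0.1  -0.36]
0.33 [ 0.45  0.17 -0.75]
0.47 [ 0.6   0.23 -1.17]
0.61 [ 0.69  0.26 -1.61]
0.75 [ 0.72  0.28 -2.05]
0.89 [ 0.7   0.27 -2.5 ]
1.03 [ 0.62  0.24 -2.94]
1.17 [ 0.48  0.18 -3.36]
1.31 [ 0.28  0.11 -3.76]
1.45 [ 0.04  0.02 -4.12]
[0.62539302 0.04261346 0.1298356 ] [ 25.60323026  18.50838204   0.78132519  82.69962242 -54.43189705
  97.88556596]
```

```bash
python3 -m jog '[[1,0.13,0.05,-0.18,0,0,0],[1,0.25,0.1,-0.36,0,0,0],[1,0.35,0.135,-0.55,0,0,0],[1,0.45,0.17,-0.75,0,0,0],[1,0.45,0.17,-0.75,0,0,0]]' 50
python3 - <<'E'
from plan import *
o=bot.get_obs(); p=E.T@(np.array(o['ee_pos'])-np.r_[C,0])*1000+8*b; print('bar',p.round(1),'r',np.hypot(p[0],p[2]-84).round(1),'lever',(np.radians(43.4)-np.arctan2(p[2]-84,p[0])).round(2),'F can',(E.T@o['wrist_force']).round(1),o['opening'])
E
```

```text
time: 36.55
ee_pos: [0.6369, 0.047, 0.1105]
tcp_rot: [-145.0, 4.0, 21.0]
wrist_force: [8.1, 2.2, 2.5]
opening: 0.0038
bar [ 72.3  38.7 115.1] r 78.7 lever 0.35 F can [ 8.3 -0.8  2.5] 0.003829717035517318
```

```bash
python3 -m jog '[[1,0.1,0.04,-0.21,0,0,0],[1,0.18,0.07,-0.42,0,0,0],[1,0.23,0.09,-0.64,0,0,0],[1,0.27,0.1,-0.86,0,0,0],[1,0.27,0.1,-0.86,0,0,0]]' 50
cat > lv.py <<'E'
from plan import *
o=bot.get_obs(); p=E.T@(np.array(o['ee_pos'])-np.r_[C,0])*1000+8*b; print('bar',p.round(1),'r',np.hypot(p[0],p[2]-84).round(1),'lever',(np.radians(43.4)-np.arctan2(p[2]-84,p[0])).round(2),'F can',(E.T@o['wrist_force']).round(1),o['opening'],o['q'].round(0))
E
python3 lv.py
python3 -m jog '[[1,0.02,0.01,-0.22,0,0,0],[1,0.03,0.015,-0.44,0,0,0],[1,0.02,0.01,-0.66,0,0,0],[1,0.01,0.005,-0.89,0,0,0],[1,0.01,0.005,-0.89,0,0,0]]' 50
python3 lv.py
```

```text
time: 37.05
ee_pos: [0.6445, 0.0487, 0.0894]
tcp_rot: [-145.1, 3.9, 20.9]
wrist_force: [18.3, -5.1, 0.0]
opening: 0.0038
bar [80.  37.6 94. ] r 80.6 lever 0.63 F can [ 15.3 -11.3   0. ] 0.0037757468959022013 [ 25.  23.   1.  79. -55.  98.]
time: 37.55
ee_pos: [0.6441, 0.0485, 0.0663]
tcp_rot: [-145.1, 4.0, 20.9]
wrist_force: [14.1, -5.5, -2.3]
opening: 0.0035
bar [79.6 37.6 70.9] r 80.6 lever 0.92 F can [ 11.2 -10.2  -2.3] 0.0035004361217266804 [ 25.  24.  -0.  77. -55.  98.]
```

```bash
python3 -m jog '[[1,-0.03,-0.015,-0.22,0,0,0],[1,-0.08,-0.03,-0.44,0,0,0],[1,-0.14,-0.06,-0.65,0,0,0],[1,-0.22,-0.09,-0.86,0,0,0],[1,-0.22,-0.09,-0.86,0,0,0]]' 60
python3 lv.py
```

```text
time: 38.05
ee_pos: [0.6371, 0.0454, 0.0442]
tcp_rot: [-145.1, 4.2, 20.9]
wrist_force: [5.9, -8.2, -1.4]
opening: 0.0027
bar [71.9 37.2 48.8] r 80.0 lever 1.21 F can [ 2.6 -9.8 -1.4] 0.0026708090093681596 [ 25.  24.  -2.  74. -54.  98.]
```

```bash
python3 -m jog '[[1,-0.08,-0.03,-0.18,0,0,0],[1,-0.17,-0.06,-0.35,0,0,0],[1,-0.28,-0.1,-0.5,0,0,0],[1,-0.39,-0.14,-0.65,0,0,0],[1,-0.39,-0.14,-0.65,0,0,0]]' 60
python3 lv.py
```

```text
time: 38.55
ee_pos: [0.6287, 0.0423, 0.0308]
tcp_rot: [-145.2, 4.0, 20.9]
wrist_force: [5.4, -6.4, 10.7]
opening: 0.0027
bar [62.9 37.3 35.4] r 79.5 lever 1.42 F can [ 2.7 -7.9 10.7] 0.0027126958343486377 [ 25.  23.  -5.  73. -55.  98.]
```

```bash
python3 -m jog '[[1,-0.04,-0.015,-0.06,0,0,0],[1,-0.06,-0.02,-0.1,0,0,0],[1,-0.06,-0.02,-0.1,0,0,0]]' 60
python3 lv.py
```

```text
time: 38.85
ee_pos: [0.6286, 0.0422, 0.0306]
tcp_rot: [-145.3, 3.8, 21.0]
wrist_force: [6.2, -5.1, 20.4]
opening: 0.0026
bar [62.8 37.2 35.2] r 79.6 lever 1.42 F can [ 3.9 -7.  20.4] 0.0025936797857208614 [ 26.  23.  -5.  72. -55.  98.]
```

```bash
python3 -m jog '[[0.8,0,0,0,0,0,0],[0.8,0,0,0.02,0,0,0],[0.8,0,0,0.04,0,0,0],[0.8,-0.13,0.4,0.35,0,0,0],[0.8,-0.25,0.8,0.7,0,0,0]]' 60
python3 -m jog '[[0.8,-0.25,0.8,0.6,0,0,0],[0.8,-0.5,1.6,1.6,0,0,0],[0.8,-0.6,2,3,0,0,0],[0.8,-0.6,2,5,0,0,0],[0.8,-0.6,2,7,0,0,0]]' 60
python3 -m jog '[[0.8,-0.6,-1,0.5,0,0,0],[0.8,-1.5,-2,1,1.5,0,0],[0.8,-2,-2.5,1.2,3,0,0],[0.8,-2,-2.5,1.2,4.5,0,0],[0.8,-2,-2.5,1.2,6,0,0]]'
python3 - <<'E'
from h import *
C=np.array([.5812,-.0088]); y=np.radians(20.95); ex=np.array([np.cos(y),np.sin(y)]); ey=np.array([-ex[1],ex[0]])
for n in ['wrist','side','top']:
    o=bot.get_obs(); p,d,m,Rc,t=cam(n); X=cloud(d,m,Rc,t); save('fin_'+n,p)
    U=np.stack([(X[...,:2]-C)@ex,(X[...,:2]-C)@ey,X[...,2]],-1)*1000; h=cv2.cvtColor(p,cv2.COLOR_RGB2HSV).astype(int)
    if n!='top':
      rr=np.hypot(U[...,0],U[...,1])
      for nm,k in [('lever bar',(h[...,1]<90)&(U[...,0]>57)&(U[...,0]<90)&(abs(U[...,1])<55)&(U[...,2]>15)&(U[...,2]<140)),
                 ('bail',(h[...,1]<70)&(abs(U[...,0]+6)<6)&(abs(U[...,1])>18)&(abs(U[...,1])<40)&(U[...,2]>155)&(U[...,2]<190)),
                 ('flange',(rr<46)&(rr>25)&(U[...,2]>138)&(U[...,2]<150))]:
        q=U[k]; print(n,nm,len(q),np.median(q,0).round(1) if len(q) else '', np.percentile(q,[10,90],axis=0).round(0).tolist() if len(q) else '')
    for l in ['scoop_grip','rice_bowl_center','pepper_shaker_center','sauce_dish_center']:
        for r in bot.regions_of(n,l)[:3]:
            if r['conf']>.5: print(n,l,round(r['conf'],2),np.nanmedian(X[r['pixels']],0).round(3))
print(o['time'],o['ee_pos'],o['wrist_force'],o['tcp_rot'])
E
```

```text
time: 39.35
ee_pos: [0.6224, 0.0596, 0.0465]
tcp_rot: [-145.4, 3.8, 20.8]
wrist_force: [21.6, -27.3, 0.4]
opening: 0.0172
time: 39.85
ee_pos: [0.6041, 0.1129, 0.2192]
tcp_rot: [-145.0, 4.3, 21.0]
wrist_force: [0.6, 0.4, 0.2]
opening: 0.0172
time: 40.35
ee_pos: [0.5543, 0.0503, 0.2497]
tcp_rot: [-116.6, -6.9, 20.3]
wrist_force: [0.7, -0.5, -0.9]
opening: 0.017
wrist lever bar 239 [61.9 25.1 35.1] [[60.0, -6.0, 34.0], [64.0, 49.0, 36.0]]
wrist bail 205 [ -4.1  22.2 166.7] [[-6.0, -33.0, 165.0], [-2.0, 37.0, 167.0]]
wrist flange 3358 [ -5.8  15.5 144.2] [[-35.0, -25.0, 143.0], [35.0, 37.0, 145.0]]
wrist scoop_grip 0.62 [ 0.323 -0.111  0.004]
wrist rice_bowl_center 0.87 [0.766 0.172 0.029]
wrist pepper_shaker_center 0.8 [ 0.741 -0.136  0.044]
wrist sauce_dish_center 0.98 [0.378 0.058 0.012]
side lever bar 36 [ 62.  -34.1  35.5] [[60.0, -51.0, 33.0], [65.0, -20.0, 38.0]]
side bail 42 [ -3.7  -0.3 167.3] [[-5.0, -36.0, 164.0], [-2.0, 37.0, 169.0]]
side flange 640 [-10.2 -11.4 145. ] [[-36.0, -37.0, 143.0], [35.0, 33.0, 147.0]]
side scoop_grip 0.98 [0.29  0.345 0.007]
side scoop_grip 0.81 [ 0.322 -0.125  0.006]
side rice_bowl_center 0.81 [0.756 0.188 0.033]
side pepper_shaker_center 0.56 [ 0.743 -0.161  0.053]
side sauce_dish_center 0.64 [0.378 0.08  0.013]
side sauce_dish_center 0.61 [ 0.743 -0.161  0.052]
top scoop_grip 0.78 [ 0.323 -0.118  0.004]
top scoop_grip 0.59 [0.3   0.344 0.005]
top rice_bowl_center 0.56 [0.76  0.173 0.022]
top sauce_dish_center 0.68 [0.385 0.067 0.012]
top sauce_dish_center 0.54 [0.76  0.173 0.023]
40.85 [0.55465034 0.0505538  0.24711722] [-0.38933921  0.05286686 -0.47866763] [-116.95493405   -6.50442181   20.38504701]
```

```bash
python3 - <<'E'
from h import *
for n in ['side','top']:
    p,d,m,Rc,t=cam(n); X=cloud(d,m,Rc,t)
    k=(X[...,0]>.43)&(X[...,0]<.65)&(X[...,1]>.24)&(X[...,1]<.35)&(X[...,2]>.006)&(X[...,2]<.06)&(p.max(2)<190)
    q=X[k]; print(n,len(q),np.median(q,0).round(3) if len(q) else '',np.percentile(q,[3,97],axis=0).round(3).tolist() if len(q) else '')
print(bot.get_obs()['wrist_force'],bot.get_obs()['time'])
bot.job_done()
E
```

```text
side 158 [0.495 0.287 0.012] [[0.458, 0.266, 0.007], [0.631, 0.331, 0.021]]
top 0  
[-0.14414625 -0.01214556  0.20814427] 41.2
the job is handed in; nothing more can be done
```

The canister is closed and the job was handed in at about 41 s of the 72 s allowed. The scoop is flat in the tray, the lid is seated with its rib parallel to the bail, and the lever is at its stop and staying down.

**Last checks** (depth measurements with the robot clear; I did not view the final pictures because all 12 views were used):
- **Lever:** its bar is at (62, 33) mm in canister x and z, which matches fully down. It stayed there after release.
- **Bail:** its bar has been pulled down from about 172 to 165 mm.
- **Lid:** the flange dropped about 1.7 mm, so the rubber ring is squashed.
- **Scoop:** the side camera shows it lying flat inside the tray, with its highest point about 21 mm up. The top camera gave no points for the scoop.
- **Bystanders:** the bowl, shaker and sauce dish are where they started, within measurement scatter. The networks also returned a few mislabels, such as naming the shaker or bowl as the sauce dish.

**What went wrong on the way:**
- I first took the lever's loop for the bail. I raised the real bail about 5 degrees, then pushed the lever against its raised stop three times, with the wrist force reaching about 63 N. I saw the mistake from the hinge geometry and then did the steps on the right parts.
- In one of those tries the fingers pressed on something at about 22 N, probably the lid's flange. The lid stayed level.
- Joint 4 came to 130.49° against its limit of 130.52° while I was turning towards the lever, with a brief 57 N reading. I then chose an easier orientation.
- As the fingers left the lever there was a brief 35 N reading, but the lever stayed down.

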